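Tuck the sample plate under the flap and hold it flat

TASK

Swing the clamp arm off the reader's white loading deck, over its centre until it stays open. Then lay the aluminium sample plate on the deck and slide its front edge under the steel flap, without lifting the flap, until the plate is square, centred and fully home against the stop. Finish while still holding the plate pressed flat down on the deck against the sprung pad beneath it; do not let go, and leave the bottle, jar and vial rack alone.

Things in the scene. Friction and masses are not known exactly. Their poses are not given: they have to be found in the camera images.
- nest: White deck block fixed to the bench, x -120 to +95, y -60 to +60 mm, top 20 mm above bench. Origin at bench height under the plate's home centre; +x = push-in direction, z up. Black stop face at x = +60, 8.5 mm tall, under the flap (flap from x = +20 to +82). Home plate: front edge x = +60, grip rib x = -35, y = 0. Clamp cheeks at x = -69 to -31, y = +79 to +111, 76 mm above bench.
- flap (a joint): Lift angle (rad) of the light steel flap, 60 g, 60 x 104 x 4 mm, swinging up freely on a hinge along the deck's y at its far edge. 0 = down and level, its underside 9 mm and upper face 13 mm above the deck top; grows as it is lifted, falls back by its weight.
- flap_lip (a point): Middle of the free front edge of the flap, on its underside (nest x = +20 mm, y = 0, 29 mm above the bench when down). Axes as the deck's when down.
- clamp (a joint): Angle of the clamp arm, rad: 0 = down across the deck, rubber foot on the deck top (the start); 1.57 = upright; 2.5 = fully open, leaning out beyond the deck's +y side. Free hinge, over-centre by its weight (150 g): falls back down when let go below about 1.7, falls open by itself when let go beyond 1.8. About 1 N at the tip lifts it.
- clamp_tip (a point): Where to take the clamp arm: centre of its straight steel bar (14 mm wide along the deck's x, 12 mm thick), 118 mm from the hinge axis, 17 mm short of the free end. When down: 65 mm above bench, nest x = -50, y = -23 mm, the arm along the deck's y. The rubber foot hangs from the bar 23 mm nearer the hinge.
- clamp_hinge (a point): Centre of the clamp arm's hinge, fixed on the deck at nest x = -50, y = +95 mm, 65 mm above bench; hinge axis along the deck's x. Axes as the deck's. The arm swings up from the deck's -y direction, over the top, to its +y side.
- plate_grip (a point): Loose aluminium plate, 120 (x) x 70 (y) x 5 mm, about 0.15 kg, flat on the bench at the start. This point: middle of its upright grip rib (12 mm thick in x, 44 mm long in y, rising from 5 to 37 mm above the plate's underside), 21 mm above the underside, 35 mm behind the plate's centre. Plate +x points to the front edge, 95 mm ahead of this point; z up.
- plate_lead (a point): Middle of the plate's front edge, at its underside. Axes as the plate's.
- pad (a joint): How far the sprung rubber pad is pressed, m. It is 20 mm across, in the deck top at nest x = -30 mm, y = 0. 0 = free, 6 mm proud of the deck; 0.006 = flush. 3 N starts it, 6 N makes it flush: more than the plate's weight, so the plate's near end rises when let go.
- bottle: Bystander: white plastic bottle, 60 mm across, 130 mm tall; origin at the centre of its underside.
- jar: Bystander: squat glass jar, 68 mm across, 85 mm tall; origin at the centre of its underside.
- rack: Bystander: white block rack 60 x 150 mm with ten amber vials, 57 mm tall; origin at the centre of its underside.
Things that resemble listed ones, but are neither listed nor needed, are in the scene too. Of the things like the part that bears plate_grip, leave any that is yellow; of the rest the larger one is meant.

How it is judged:
By the outcome, as a careful person would: the job done as asked, in the order asked, and still so for the second after the job is handed in, while the arm keeps its last pose, push and grip.
It also fails if it takes over 58 s, if anything falls off the work surface, if the arm or the gripper's body presses on something with over 40 N, if the wrist force passes 120 N, or if a joint passes its speed limit or range.

ROBOT

A 6-joint arm with a two-finger parallel gripper is mounted at the origin on the work surface. World frame = base frame: x ahead of the robot, y to its left, z up, the work surface at z = 0. Lengths are in m, angles in rad, forces in N, time in s.
With the tool pointing down it reaches from about 0.3 to 0.775 m from the base axis. Payload 14.6 kg.
Tool frame: the origin (TCP) lies at the very end of the fingers, on their centre line; the grasp point (between the pads) lies 19 mm behind it; y points along the fingers, z is the direction in which the jaws open and shut, and the axes are right-handed (so a half turn about y gives the same grasp; the last joint's range is limited). The gripper opens to 94 mm and grips with 3 to 60 N. Pads are 16 mm wide; open, the fingers measure 119 mm over their backs; the gripper's body (75 mm by 177 mm) begins 78 mm behind the grasp point.
Start: joints at [-0.067, 0.3, 1.521, -0, 1.321, -0.067], TCP at [0.55, -0, 0.178] pointing down, gripper open.
Joint ranges: [-3.03, 3.03], [-0.79, 2.21], [0.23, 2.52], [-1.04, 4.18], [0, 3.07], [-2.55, 2.55]. Speed limits (rad/s): [2.22, 2.22, 2.57, 3.14, 3.14, 3.14].

INTERFACE

Orientations are given as [roll, pitch, yaw] about the fixed x, y, z axes, in that order (R = Rz(yaw) Ry(pitch) Rx(roll)).
In Python, from station import get_obs, camera, hand_in, masks_of gives the robot as it stands.
- The arm moves only by the shell command python3 -m jog 'ROWS' [FORCE]. ROWS is text: rows parted by semicolons, each of 7 numbers parted by spaces: the shift along the world's x, y, z in mm, then the turn, a rotation vector about the world's x, y, z in degrees, then the closure, from 0 (fully open) to 1 (shut). A call has 1 to 10 rows; each row is the pose to reach, as a shift and turn from the pose measured when the call began; what a row does not reach only later rows make up. A row lasts 1/12 s, in which the tool goes at most 41.7 mm and 7.16 degrees, less where a joint would pass 70% of its speed; a pose out of reach is approached as far as the arm can. A call with a gripper value outside its range is refused whole. The fingers move at their own pace and stop on an object; FORCE is the grip in N (left out, the last holds). Time passes only in rows, so rows that repeat a pose let the fingers close. It gives the time, the measured TCP pose, the force and the opening at its end, in the units of the state.
- get_obs(): the state, without advancing time (a new reading comes with each control period).
- camera(name): name is "scene" or "side" or "wrist"; returns a dict with "img" (384x512x3 uint8, red, green, blue), "range_z" (384x512 float32, m along the optical axis (not along the pixel's ray), 0 where there is no reading), "fx", "fy", "cx", "cy" (pixels), "k1" (the pictures are not rectified: a ray, as slopes to the right and down, at radius r is drawn at 1 + k1 r^2 times it, then the intrinsics apply), "rvec" (rotation vector, rad) and "tvec" (3), from world to camera coordinates, as OpenCV has them. Camera axes: x right, y down, z forward; pixel columns grow to the right and rows downward; lengths in m; the calibration is good to about 2 mm. A picture is of the moment at which its call begins.
- hand_in(): hands the job in, once; it reports no verdict.
Trained networks look in the newest picture that a camera, given by its name, has taken for a name from the list of things; names that differ only in an ending like _2 or _b are one class to them, and where a whole thing is asked for, a point or a joint stands for the part that bears it (a point fixed in the world has none). Each returns a list of dicts, best first, with "conf" (0 to 1); they miss things now and then, are a little off and sometimes report something else, mostly with a low value. They report only what shows in the picture. A call takes as long as a camera call. They do not tell look-alikes from the thing itself.
- masks_of(thing, camera): "mask" (384x512 bool, what is visible of it) and "extent" ([left, top, right, bottom] in pixels, round what is visible of it).
The state is a dict: "time_s": time; "qpos": joint angles; "joint_vel": joint speeds; "tau": joint torques, N m; "ee_pos": TCP position; "eef_rot": TCP orientation; "force": force on the tool from outside, world axes, zero at the start; "moment": the same for the moment, N m; "grip_width": finger opening in m.
Only numpy, scipy, OpenCV 4.12 (cv2) and the standard library are available. Lean on these libraries where they do the work, as an engineer would, in place of code of your own. Each camera call takes 0.05 s, during which the arm holds its last target.

## Working session

There is one attempt and no reset: what is moved stays moved. The work goes in short steps, Python scripts to look and compute and a shell command to move; the robot and the scene stay as the last step left them, time stands still between calls to the robot, and variables do not carry over. Pictures are saved under pics/ and viewed, and the job is handed in when it is done.

```bash
mkdir -p pics; ls; cat > h.py <<'E'
import numpy as np, cv2
from station import get_obs, camera, hand_in, masks_of
def save(c,name,crop=None,scale=1):
    im=c["img"][:,:,::-1]
    if crop: l,t,r,b=crop; im=im[t:b,l:r]
    im=cv2.resize(im,None,fx=scale,fy=scale,interpolation=cv2.INTER_CUBIC)
    cv2.imwrite("pics/"+name,im)
def cloud(c):
    "world xyz per pixel, nan where no reading"
    z=c["range_z"].astype(float); h,w=z.shape
    u,v=np.meshgrid(np.arange(w),np.arange(h))
    xd=(u-c["cx"])/c["fx"]; yd=(v-c["cy"])/c["fy"]
    x,y=xd.copy(),yd.copy()
    for _ in range(10):
        s=1+c["k1"]*(x*x+y*y); x=xd/s;y=yd/s
    P=np.stack([x*z,y*z,z],-1)
    R=cv2.Rodrigues(np.array(c["rvec"],float))[0]; t=np.array(c["tvec"],float).reshape(3)
    W=(P-t)@R
    W[z<=0]=np.nan
    return W
def proj(c,X):
    R=cv2.Rodrigues(np.array(c["rvec"],float))[0]; t=np.array(c["tvec"],float).reshape(3)
    p=np.atleast_2d(X)@R.T+t; x=p[:,0]/p[:,2];y=p[:,1]/p[:,2]; s=1+c["k1"]*(x*x+y*y)
    return np.stack([x*s*c["fx"]+c["cx"],y*s*c["fy"]+c["cy"]],-1)
E
python3 - <<'E'
from h import *
print(get_obs())
for n in ("scene","side"):
    c=camera(n); save(c,n+"0.png",scale=1.5)
    R=cv2.Rodrigues(np.array(c["rvec"],float))[0]; print(n,-R.T@np.array(c["tvec"]).reshape(3),R[2])
    W=cloud(c)
    for th in ("nest","clamp_tip","plate_grip","flap","pad","bottle","jar","rack"):
        for d in masks_of(th,n):
            m=d["mask"]; p=W[m]; print(n,th,round(d["conf"],2),[int(e) for e in d["extent"]],m.sum(),np.nanmedian(p,0).round(3),np.nanmin(p,0).round(3),np.nanmax(p,0).round(3))
E
```

```text
pics
{'time_s': 0.0, 'qpos': array([-6.66079134e-02,  3.00463425e-01,  1.52159424e+00,  2.43830636e-05,
        1.32068819e+00, -6.65947475e-02]), 'joint_vel': array([-8.33851427e-04,  5.24037037e-04,  2.28633859e-03, -1.27873498e-03,
       -4.70549073e-04, -6.96636718e-05]), 'tau': array([-1.53750298e-03, -5.31805658e+01, -3.52735734e+01,  7.07558286e-02,
        2.43994006e-02, -4.79655944e-05]), 'ee_pos': array([5.49703432e-01, 1.95562007e-05, 1.77384989e-01]), 'eef_rot': array([-1.57194540e+00,  1.00305706e-04, -1.57081560e+00]), 'force': array([ 0.20115519,  0.19785   , -0.30742652]), 'moment': array([ 0.03560518,  0.03356349, -0.02077481]), 'grip_width': 0.09437114817521827}
scene [0.83971234 0.45246776 0.67164043] [-0.3377082  -0.60020226 -0.72505891]
scene nest 0.95 [227, 202, 337, 280] 5329 [0.553 0.073 0.021] [ 0.442 -0.033 -0.003] [0.672 0.173 0.08 ]
scene clamp_tip 0.82 [284, 203, 331, 257] 525 [0.527 0.085 0.071] [ 0.492 -0.023 -0.001] [0.54  0.16  0.079]
scene plate_grip 0.8 [304, 140, 329, 169] 632 [ 0.342 -0.133  0.006] [ 0.274 -0.213 -0.002] [ 0.387 -0.095  0.04 ]
s
[... 1013 characters left out ...]
.004] [ 0.277 -0.235 -0.003] [ 0.388 -0.091  0.037]
side plate_grip 0.85 [276, 187, 321, 207] 630 [ 0.49  -0.212  0.004] [ 0.435 -0.272 -0.003] [ 0.561 -0.179  0.038]
side flap 0.87 [188, 214, 231, 245] 753 [0.624 0.049 0.032] [ 0.59  -0.008  0.019] [0.659 0.099 0.037]
side pad 0.51 [276, 186, 322, 204] 586 [ 0.489 -0.213  0.004] [ 0.436 -0.272 -0.003] [ 0.558 -0.179  0.038]
side bottle 0.58 [196, 149, 218, 199] 846 [ 0.733 -0.128  0.062] [ 0.713 -0.321 -0.002] [ 0.835 -0.114  0.13 ]
side jar 0.84 [228, 148, 251, 180] 638 [ 0.702 -0.266  0.05 ] [ 0.679 -0.527 -0.004] [ 0.844 -0.252  0.086]
side rack 0.61 [109, 201, 170, 262] 1973 [0.756 0.138 0.029] [ 0.734 -0.024 -0.002] [0.876 0.191 0.058]
```

View pics/scene0.png

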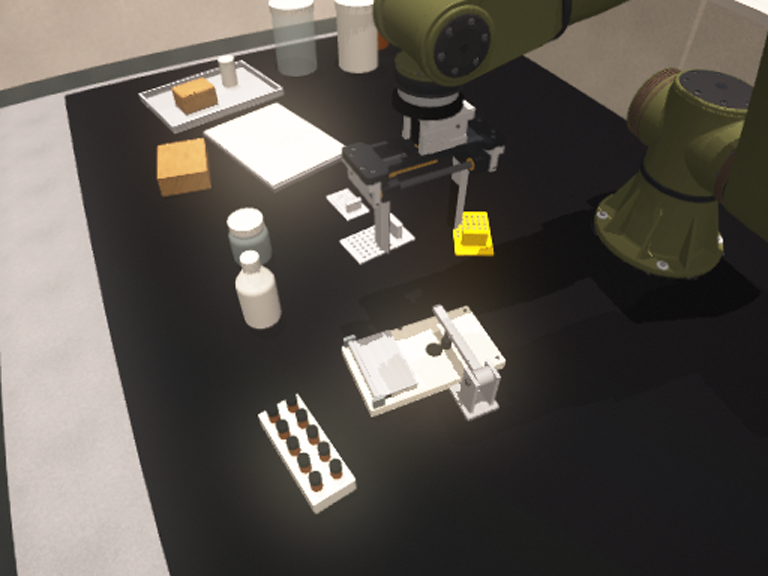

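View pics/side0.png

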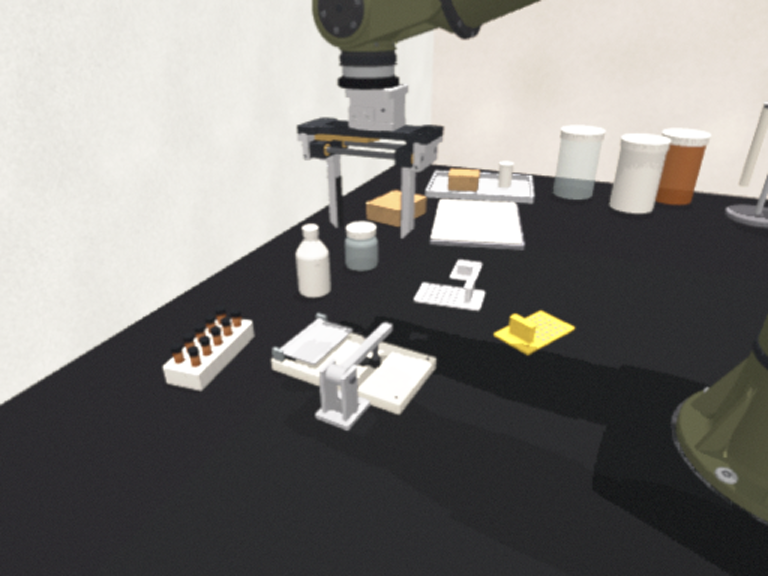

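Candidates for the plate (scene pixels): the yellow one (316,155), the larger silver one (252,160) and the small silver one (231,136). I choose the larger silver one. Next I measure it and the deck.

```bash
python3 - <<'E'
from h import *
cs={n:camera(n) for n in ("scene","side","wrist")}
save(cs["wrist"],"wrist0.png",scale=1.5)
save(cs["scene"],"crop_pl.png",crop=(210,115,340,185),scale=6)
save(cs["scene"],"crop_nest.png",crop=(215,190,345,290),scale=6)
np_all=[]
for n,c in cs.items():
    W=cloud(c).reshape(-1,3); np_all.append(W)
W=np.concatenate(np_all); W=W[~np.isnan(W).any(1)]
np.save("W0.npy",W)
def sel(b): return W[(W[:,0]>b[0])&(W[:,0]<b[1])&(W[:,1]>b[2])&(W[:,1]<b[3])]
# topdown height map
P=sel((0.4,0.72,-0.29,0.2))
im=np.zeros((490,320),np.float32)
o=np.argsort(P[:,2]); P=P[o]
im[((0.2-P[:,1])*1000).astype(int).clip(0,489),((P[:,0]-0.4)*1000).astype(int).clip(0,319)]=P[:,2].clip(0,0.08)
im=cv2.dilate(im,np.ones((3,3)))
cv2.imwrite("pics/top0.png",cv2.applyColorMap((im/0.08*255).astype(np.uint8),cv2.COLORMAP_JET))
E
```

```text
(no output)
```

View pics/wrist0.png

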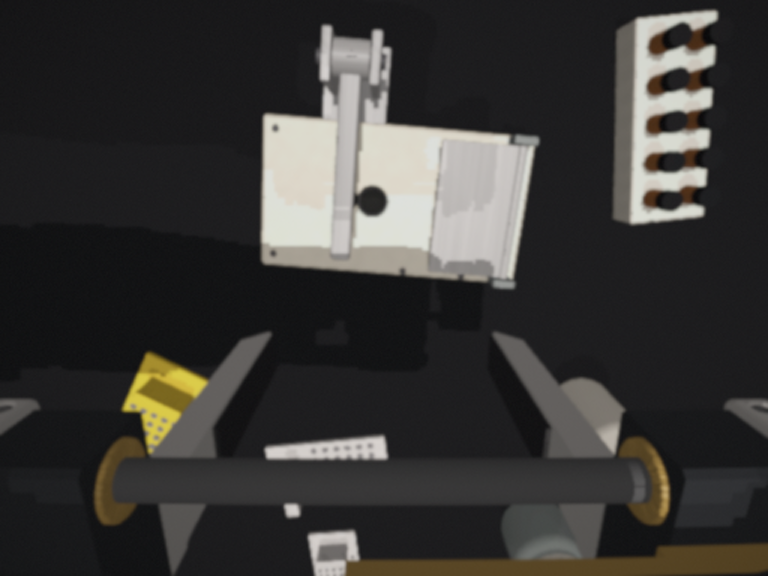

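View pics/crop_pl.png

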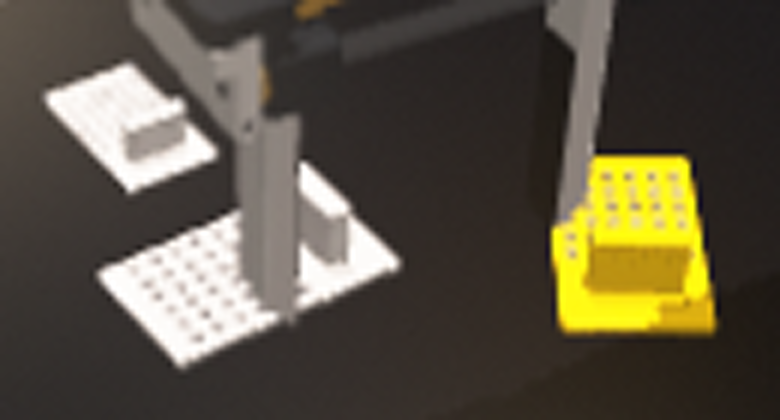

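View pics/crop_nest.png

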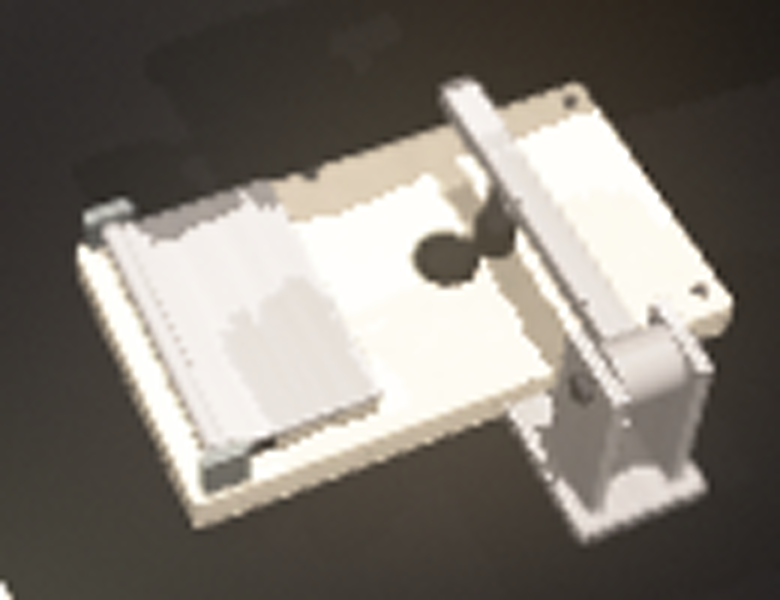

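View pics/top0.png

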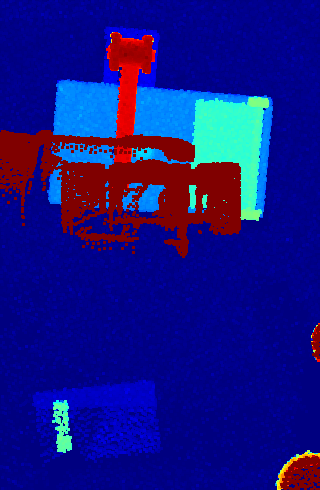

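```bash
cat > fit.py <<'E'
from h import *
from scipy.optimize import minimize
def rectfit(P,inn,x0,L,Wd,cx=0.0,out=None,w=0.004):
    "pose x,y,yaw of rectangle centred at cx along own x"
    A=P[inn]; B=P[out]
    def sd(p,Q):
        c,s=np.cos(p[2]),np.sin(p[2]); d=Q[:,:2]-p[:2]
        x=d@[c,s]-cx; y=d@[-s,c]
        return np.maximum(abs(x)-L/2,abs(y)-Wd/2)
    def f(p):
        return np.clip(sd(p,A),0,w*2).sum()+np.clip(-sd(p,B),0,w*2).sum()
    best=None
    for dx in (-.01,0,.01):
        for dy in (-.01,0,.01):
            for da in (-.06,0,.06):
                r=minimize(f,np.array(x0)+[dx,dy,da],method="Nelder-Mead",options=dict(xatol=1e-5,fatol=1e-6,initial_simplex=np.array(x0)+[dx,dy,da]+np.array([[0,0,0],[.006,0,0],[0,.006,0],[0,0,.05]])))
                if best is None or r.fun<best.fun: best=r
    return best.x,best.fun,len(A),len(B)
E
python3 - <<'E'
from fit import *
for n in ("scene","side","wrist","all"):
    W=np.concatenate([cloud(camera(k)).reshape(-1,3) for k in (("scene","side","wrist") if n=="all" else (n,))]); W=W[~np.isnan(W).any(1)]
    r=lambda c,R:W[(abs(W[:,0]-c[0])<R)&(abs(W[:,1]-c[1])<R)]
    P=r((.55,.06),.19)
    z=P[:,2]
    x,f,a,b=rectfit(P,(z>.014)&(z<.024),(.57,.05,-.1),.215,.12,-.0125,z<.006)
    print(n,"nest",x[:2].round(4),np.degrees(x[2]).round(2),f,a,b)
    ca=np.array([np.cos(x[2]),np.sin(x[2])]); cb=np.array([-ca[1],ca[0]])
    A=P[(z>.066)&(z<.078)]; q=A[:,:2]-x[:2]; 
    m=(abs(q@ca+.05)<.012)&(q@cb<.06)&(q@cb>-.05); print(" bar nest x med",np.median(q[m]@ca) if m.any() else None, m.sum(), "tip y",np.percentile(q[m]@cb,[1,99]) if m.any() else None, "barz",np.median(A[m][:,2]) if m.any() else None)
    P=r((.494,-.217),.085); z=P[:,2]
    if ((z>.003)&(z<.009)).sum()<50: continue
    x,f,a,b=rectfit(P,(z>.0033)&(z<.008),(.494,-.217,.09),.12,.07,0,z<.0015)
    q=P[(z>.03)&(z<.042)]; d=q[:,:2]-x[:2]; c,s=np.cos(x[2]),np.sin(x[2])
    print(n,"plate",x[:2].round(4),np.degrees(x[2]).round(2),f,a,b,"rib", np.median(d@[c,s]),np.median(d@[-s,c]),len(q),"ribworld",x[:2]-.035*np.array([c,s]), "rib-topz",np.median(q[:,2]),"deck",np.median(z[(z>.0033)&(z<.008)]))
E
```

```text
scene nest [0.572  0.0485] -4.86 0.7726601948445344 2638 18526
 bar nest x med -0.04860308098921467 266 tip y [-0.03782898  0.05886975] barz 0.07089967234039019
scene plate [ 0.4963 -0.2234] 6.98 0.06199863586223338 451 1492 rib -0.03357210847049824 0.010650252723317944 48 ribworld [ 0.46158724 -0.22762008] rib-topz 0.03666399380370445 deck 0.005085529712578003
side nest [0.5744 0.0478] -5.08 1.6084456839055865 2036 15254
 bar nest x med -0.052662391289854525 199 tip y [-0.03705778  0.05889494] barz 0.06975448108883023
side plate [ 0.4987 -0.2235] 5.89 0.05900958999217392 295 1245 rib -0.03588471443903861 0.007697801361477947 45 ribworld [ 0.46383973 -0.22706881] rib-topz 0.03531769019606291 deck 0.004095420297603112
wrist nest [0.5732 0.0471] -4.81 2.3674222254958823 11073 53532
 bar nest x med -0.04938918317237667 1312 tip y [-0.03879478  0.05911572] barz 0.07065381631476944
wrist plate [ 0.4974 -0.224 ] 6.21 0.07726090407521269 815 5425 rib -0.035103542891707584 -0.015365724131637556 70 ribworld [ 0.46259547 -0.22782153] rib-topz 0.036639365565972595 deck 0.00468168726096529
all nest [0.5734 0.0479] -4.8 4.854646028959298 15712 87373
 bar nest x med -0.04975681087025273 1795 tip y [-0.03927573  0.05924254] barz 0.07055836347542505
all plate [ 0.4974 -0.2239] 6.3 0.2564631276397167 1575 8128 rib -0.03494094416391974 -0.008299034444605955 163 ribworld [ 0.4625632  -0.22774396] rib-topz 0.03618781157333246 deck 0.00467411722951329
```

```bash
python3 -m jog '-10 10 -25 0 0 -4.85 0; -28 29 -60 0 0 -4.85 0; -28 29 -95 0 0 -4.85 0; -28 29 -125 0 0 -4.85 0; -28 29 -131 0 0 -4.85 0; -28 29 -131 0 0 -4.85 0' 8
python3 - <<'E'
from h import *
print(get_obs()["ee_pos"])
save(camera("side"),"side1.png",crop=(150,130,350,300),scale=4)
E
```

```text
time_s: 1.85
ee_pos: [0.5212, 0.029, 0.0458]
eef_rot: [-1.574, -0.0, -1.655]
force: [1.1, 0.1, 0.9]
grip_width: 0.0943
[0.52117018 0.02895263 0.04579839]
```

View pics/side1.png

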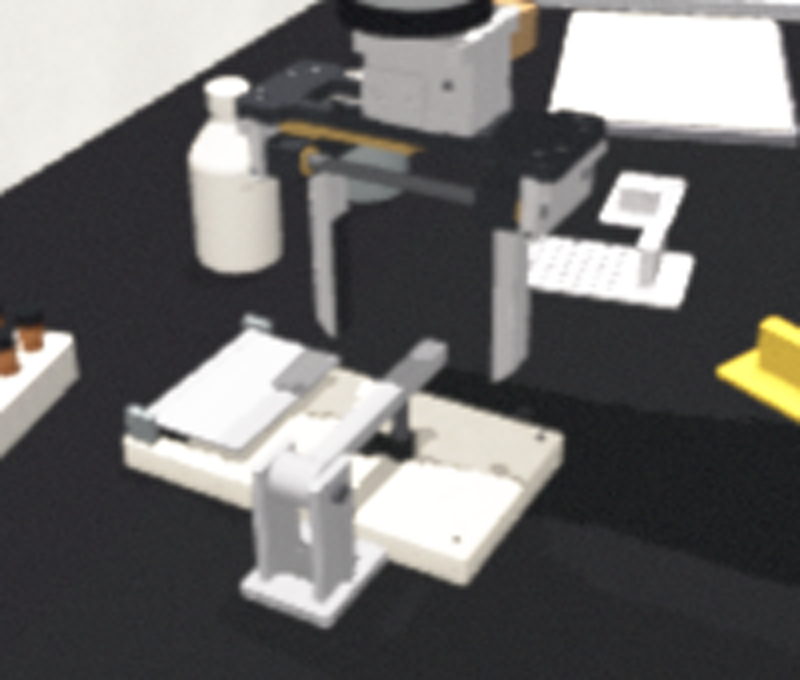

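The fingers straddle the bar near its end (about (425,360) in the crop), with the foot clear of them. Closing.

```bash
python3 -m jog '0 0 0 0 0 0 0.95; 0 0 0 0 0 0 0.95; 0 0 0 0 0 0 0.95; 0 0 0 0 0 0 0.95; 0 0 0 0 0 0 0.95; 0 0 0 0 0 0 0.95; 0 0 0 0 0 0 0.95; 0 0 0 0 0 0 0.95' 8
python3 - <<'E'
import numpy as np
for th in (0,.3,.6,.9,1.2,1.5,1.8,2.0,2.2,2.3):
    dy=118*(1-np.cos(th)); dz=118*np.sin(th)
    print(th,round(dy*.0845,1),round(dy*.9964,1),round(dz,1))
E
```

```text
time_s: 2.57
ee_pos: [0.5224, 0.0289, 0.0476]
eef_rot: [-1.571, -0.0, -1.656]
force: [0.4, 0.2, 0.7]
grip_width: 0.0439
0 0.0 0.0 0.0
0.3 0.4 5.3 34.9
0.6 1.7 20.5 66.6
0.9 3.8 44.5 92.4
1.2 6.4 75.0 110.0
1.5 9.3 109.3 117.7
1.8 12.2 144.3 114.9
2.0 14.1 166.5 107.3
2.2 15.8 186.8 95.4
2.3 16.6 195.9 88.0
```

```bash
python3 -m jog '0 0 0 0 0 0 0.95; 0 0 0 0 0 0 0.95; 0 0 0 0 0 0 0.95; 0 0 0 0 0 0 0.95; 0 0 0 0 0 0 0.95; 0 0 0 0 0 0 0.95; 0 0 0 0 0 0 0.95' 8
```

```text
time_s: 3.15
ee_pos: [0.5224, 0.0289, 0.0476]
eef_rot: [-1.571, -0.0, -1.656]
force: [0.7, 0.2, -0.5]
grip_width: 0.0048
```

```bash

python3 - <<'E'
from h import *
print(get_obs()["grip_width"],get_obs()["force"])
save(camera("side"),"side2.png",crop=(150,130,350,300),scale=4)
save(camera("scene"),"scene2.png",crop=(215,130,345,290),scale=4)
E
```

```text
0.004802969490093921 [ 0.72519     0.16427843 -0.46034829]
```

View pics/side2.png

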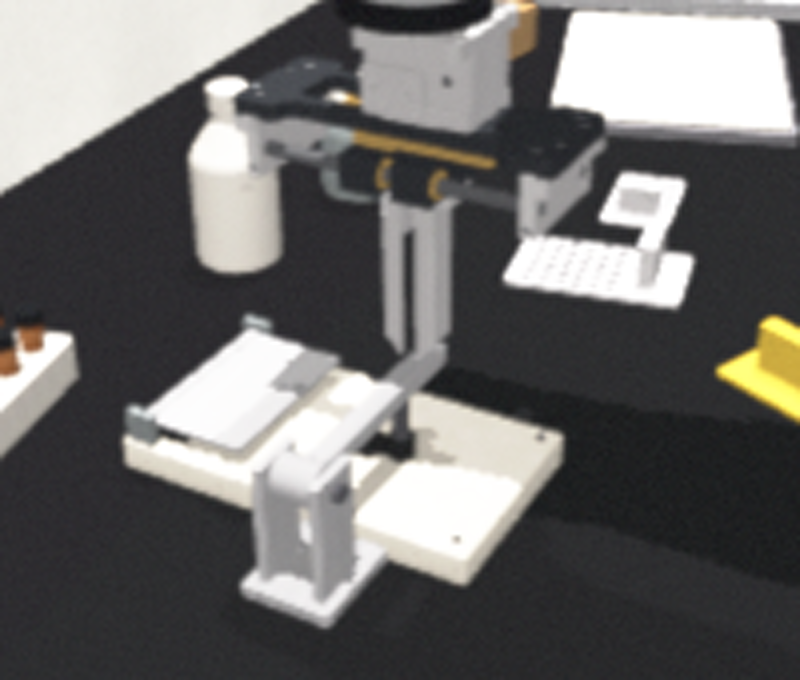

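View pics/scene2.png

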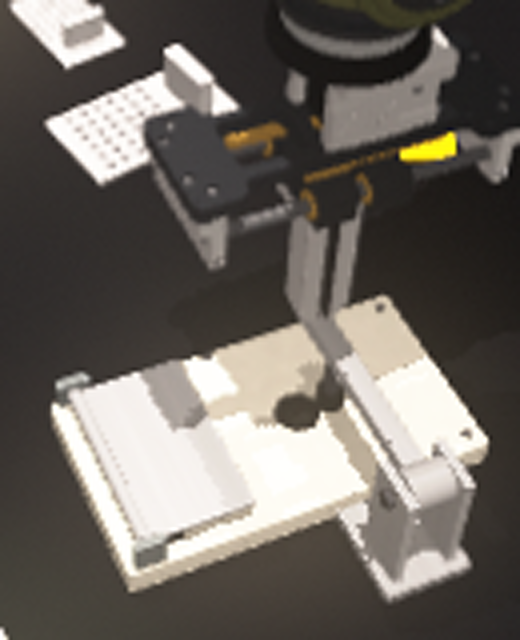

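```bash

python3 - <<'E'
from h import *
o=get_obs(); T=o["ee_pos"]; print(T,o["qpos"])
for n,cr,s in (("side",(180,150,300,270),6),("scene",(245,170,345,270),6)):
    c=camera(n); W=cloud(c)
    for k,z in (("tcp",0),("gr",.019),("up",.06)): print(n,k,proj(c,T+[0,0,z]))
    u,v=proj(c,T+[0,0,.06])[0].astype(int); print(W[v-3:v+4:3,u-4:u+5:2].round(3).tolist())
    im=c["img"].copy()
    for z in (0,.019,.06):
        p=proj(c,T+[0,0,z])[0]; cv2.circle(im,(int(round(p[0])),int(round(p[1]))),1,(255,0,0),-1)
    c2=dict(c); c2["img"]=im; save(c2,n+"3.png",cr,s)
save(camera("wrist"),"wrist3.png",scale=1.5)
E
```

```text
[0.52237221 0.02890203 0.04765901] [-1.47401836e-02  3.89539469e-01  1.72863771e+00 -5.99490137e-06
  1.02353384e+00  7.00456216e-02]
side tcp [[254.56042587 226.87922467]]
side gr [[254.48861039 219.50625268]]
side up [[254.32756907 202.97976147]]
[[[0.529, 0.037, 0.12], [0.527, 0.031, 0.117], [0.519, 0.039, 0.123], [0.514, 0.039, 0.124], [0.509, 0.039, 0.125]], [[0.529, 0.037, 0.113], [0.527, 0.03, 0.11], [0.517, 0.041, 0.117], [0.513, 0.04, 0.118], [0.51, 0.037, 0.117]], [[0.528, 0.038, 0.106], [0.527, 0.03, 0.102], [0.518, 0.04, 0.11], [0.514, 0.04, 0.111], [0.51, 0.038, 0.11]]]
scene tcp [[292.05525549 214.74326615]]
scene gr [[292.73995668 209.16037786]]
scene up [[294.29583752 196.42617253]]
[[[0.538, 0.034, 0.131], [0.535, 0.037, 0.132], [0.532, 0.039, 0.132], [0.52, 0.03, 0.118], [0.521, 0.038, 0.126]], [[0.537, 0.033, 0.12], [0.535, 0.037, 0.123], [0.53, 0.038, 0.121], [0.52, 0.032, 0.111], [0.519, 0.037, 0.115]], [[0.538, 0.036, 0.114], [0.533, 0.036, 0.112], [0.529, 0.038, 0.112], [0.52, 0.033, 0.103], [0.518, 0.037, 0.105]]]
```

View pics/side3.png

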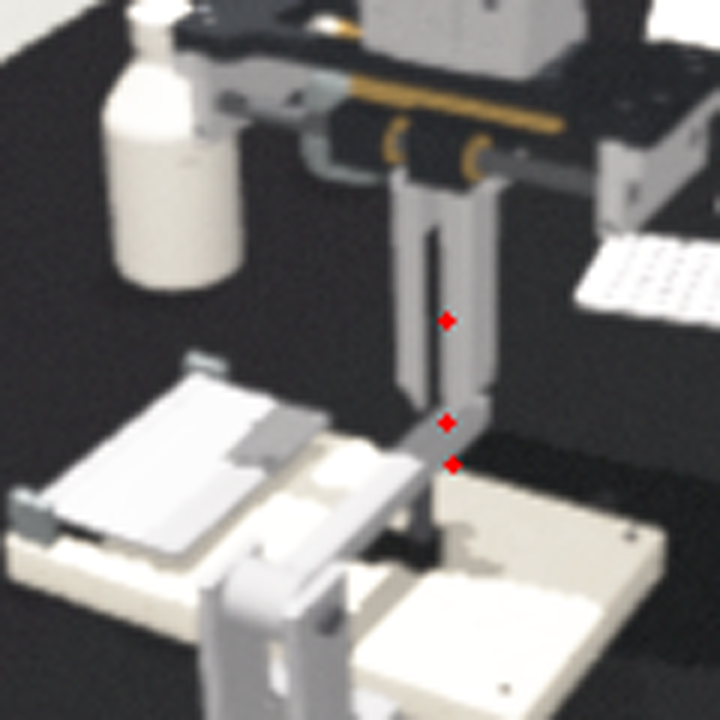

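View pics/wrist3.png

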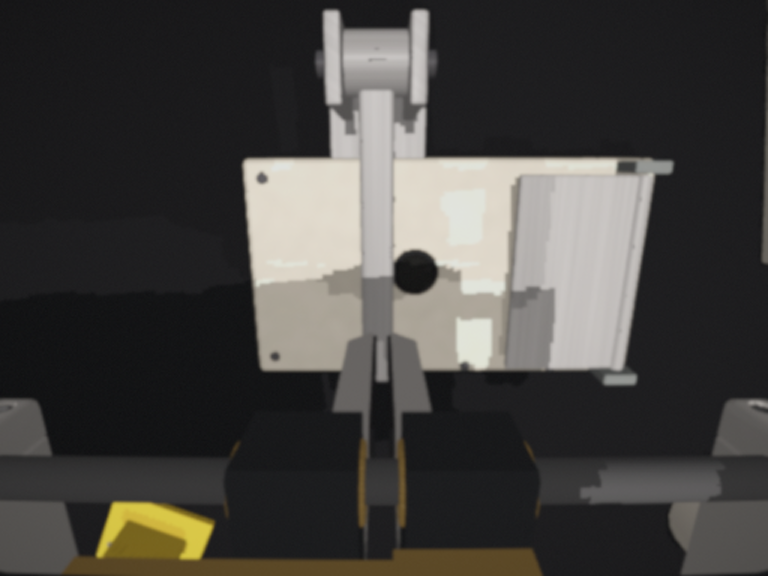

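```bash

python3 - <<'E'
from h import *
c=camera("side"); W=cloud(c)
for u in (252,255,258,261):
    print(u,[(v,W[v,u].round(3).tolist()) for v in range(206,226,2)])
c=camera("scene"); W=cloud(c)
for u in (291,295,300):
    print(u,[(v,W[v,u].round(3).tolist()) for v in range(196,222,2)])
E
```

```text
252 [(206, [0.527, 0.031, 0.101]), (208, [0.526, 0.033, 0.097]), (210, [0.528, 0.03, 0.09]), (212, [0.526, 0.032, 0.087]), (214, [0.527, 0.031, 0.081]), (216, [0.527, 0.032, 0.076]), (218, [0.527, 0.031, 0.071]), (220, [0.524, 0.038, 0.07]), (222, [0.521, 0.044, 0.069]), (224, [0.518, 0.051, 0.069])]
255 [(206, [0.516, 0.04, 0.108]), (208, [0.516, 0.039, 0.102]), (210, [0.516, 0.04, 0.098]), (212, [0.516, 0.039, 0.093]), (214, [0.516, 0.04, 0.088]), (216, [0.516, 0.04, 0.083]), (218, [0.516, 0.04, 0.078]), (220, [0.518, 0.036, 0.07]), (222, [0.517, 0.039, 0.068]), (224, [0.517, 0.039, 0.062])]
258 [(206, [0.51, 0.037, 0.107]), (208, [0.51, 0.037, 0.103]), (210, [0.511, 0.036, 0.097]), (212, [0.511, 0.037, 0.093]), (214, [0.51, 0.037, 0.088]), (216, [0.519, 0.017, 0.07]), (218, [0.516, 0.025, 0.07]), (220, [0.515, 0.026, 0.066]), (222, [0.515, 0.027, 0.061]), (224, [0.551, -0.056, -0.002])]
261 [(206, [0.51, 0.023, 0.1]), (208, [0.509, 0.023, 0.096]), (210, [0.509, 0.024, 0.091]), (212, [0.51, 0.022, 0.084]), (214, [0.563, -0.103, -0.003]), (216, [0.559, -0.093, -0.002]), (218, [0.554
[... 576 characters left out ...]
[0.526, 0.037, 0.107]), (202, [0.52, 0.031, 0.091]), (204, [0.52, 0.031, 0.085]), (206, [0.519, 0.031, 0.078]), (208, [0.519, 0.032, 0.071]), (210, [0.521, 0.036, 0.07]), (212, [0.525, 0.042, 0.073]), (214, [0.528, 0.046, 0.071]), (216, [0.528, 0.047, 0.066]), (218, [0.528, 0.048, 0.06]), (220, [0.51, 0.026, 0.019])]
300 [(196, [0.517, 0.042, 0.119]), (198, [0.515, 0.039, 0.109]), (200, [0.515, 0.041, 0.105]), (202, [0.514, 0.04, 0.097]), (204, [0.513, 0.039, 0.089]), (206, [nan, nan, nan]), (208, [0.48, 0.0, 0.019]), (210, [0.484, 0.007, 0.02]), (212, [0.487, 0.011, 0.019]), (214, [0.518, 0.051, 0.071]), (216, [0.52, 0.054, 0.069]), (218, [0.523, 0.059, 0.07]), (220, [0.527, 0.065, 0.071])]
```

View pics/scene3.png

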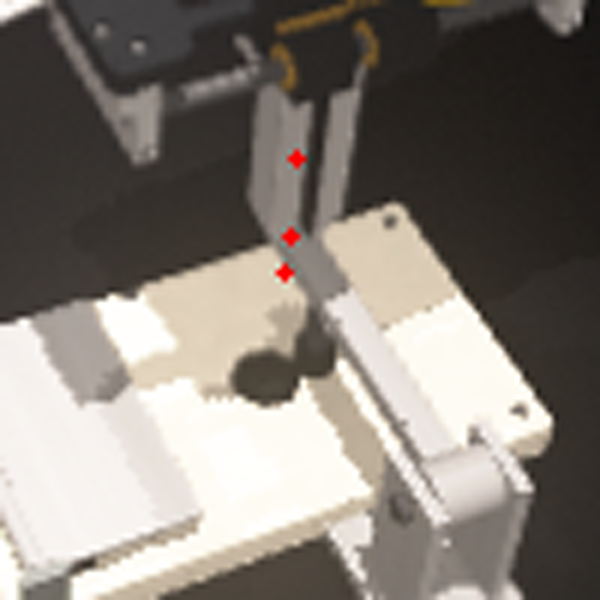

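```bash

python3 - <<'E'
import numpy as np
W=np.load("W0.npy")
m=(abs(W[:,1])<.02)&(W[:,2]>.11)&(W[:,2]<.30)&(abs(W[:,0]-.55)<.08)
P=W[m]
for lo in np.arange(.11,.26,.01):
    q=P[(P[:,2]>=lo)&(P[:,2]<lo+.01)]; print(round(lo,2),len(q),np.percentile(q[:,0],[2,50,98]).round(3) if len(q)>3 else '',np.percentile(q[:,1],[2,98]).round(3) if len(q)>3 else '')
E
```

```text
0.11 0  
0.12 0  
0.13 0  
0.14 0  
0.15 0  
0.16 0  
0.17 0  
0.18 0  
0.19 0  
0.2 169 [0.499 0.504 0.604] [-0.008  0.01 ]
0.21 568 [0.493 0.504 0.609] [-0.008  0.011]
0.22 709 [0.493 0.504 0.609] [-0.008  0.011]
0.23 816 [0.492 0.597 0.609] [-0.008  0.01 ]
0.24 935 [0.493 0.597 0.609] [-0.008  0.011]
0.25 1093 [0.492 0.504 0.609] [-0.008  0.011]
0.26 1342 [0.492 0.597 0.609] [-0.008  0.011]
```

The fingers end about 30 mm higher than the stated TCP, so they closed above the bar. I'll pin that offset down.

```bash

python3 - <<'E'
import numpy as np
W=np.load("W0.npy")
for n,(a,b) in {"L":(.488,.51),"R":(.59,.612)}.items():
    P=W[(abs(W[:,1])<.014)&(W[:,2]>.15)&(W[:,2]<.24)&(W[:,0]>a)&(W[:,0]<b)]
    print(n,np.sort(P[:,2])[[0,3,10,20,40]].round(4), P[P[:,2]<.215].mean(0).round(4))
from h import *
c=camera("side"); W=cloud(c); P=W.reshape(-1,3); 
m=(P[:,2]>.072)&(P[:,2]<.12)&(abs(P[:,0]-.522)<.02)&(abs(P[:,1]-.029)<.014); print(np.sort(P[m][:,2])[[0,5,20,40]])
E
```

```text
L [0.2049 0.2051 0.2058 0.2067 0.2079] [0.5016 0.0039 0.2108]
R [0.2045 0.2049 0.2057 0.2061 0.2076] [0.6001 0.0039 0.2105]
[0.07251944 0.07647644 0.08102151 0.08535511]
```

```bash
python3 -m jog '0 0 0 0 0 0 0.55; 0 0 0 0 0 0 0.55; 0 0 0 0 0 0 0.55; 0 0 0 0 0 0 0.55; 0 0 0 0 0 0 0.55; 0 0 0 0 0 0 0.55; 0 0 0 0 0 0 0.55; -1 0 -15 0 0 0 0.55; -1 0 -29 0 0 0 0.55; -1 0 -29 0 0 0 0.55' 8
python3 -m jog '0 0 0 0 0 0 0.95; 0 0 0 0 0 0 0.95; 0 0 0 0 0 0 0.95; 0 0 0 0 0 0 0.95; 0 0 0 0 0 0 0.95; 0 0 0 0 0 0 0.95' 8
```

```text
time_s: 4.38
ee_pos: [0.52, 0.0289, 0.0165]
eef_rot: [-1.574, -0.0, -1.656]
force: [-0.8, -0.5, 0.0]
grip_width: 0.0422
time_s: 4.88
ee_pos: [0.5203, 0.0289, 0.017]
eef_rot: [-1.574, -0.0, -1.656]
force: [-0.3, -0.3, 3.2]
grip_width: 0.0139
```

```bash
python3 -m jog '0 2 23 0 0 0 0.95; 1 9 46 0 0 0 0.95; 2 20 67 0 0 0 0.95; 3 36 85 0 0 0 0.95; 5 54 99 0 0 0 0.95; 6 75 110 0 0 0 0.95; 6 75 110 0 0 0 0.95' 8
python3 - <<'E'
from h import *
save(camera("side"),"side4.png",crop=(150,100,350,300),scale=3)
E
```

```text
time_s: 5.47
ee_pos: [0.5269, 0.1065, 0.1294]
eef_rot: [-1.571, 0.001, -1.654]
force: [-2.0, -2.1, 7.3]
grip_width: 0.0141
```

View pics/side4.png

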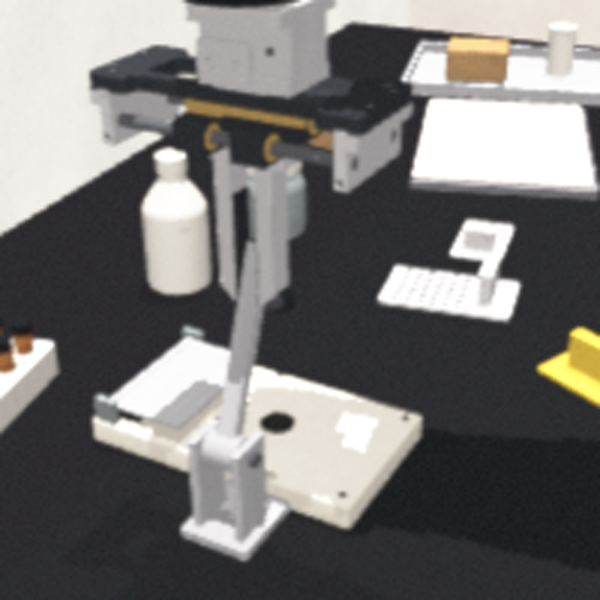

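```bash
python3 -m jog '2 21 6 0 0 0 0.95; 4 44 8 0 0 0 0.95; 5 67 5 0 0 0 0.95; 7 89 -3 0 0 0 0.95; 9 109 -15 0 0 0 0.95; 10 118 -22 0 0 0 0.95; 10 118 -22 0 0 0 0.95' 8
python3 - <<'E'
from h import *
save(camera("side"),"side5.png",crop=(130,100,330,300),scale=3)
E
```

```text
time_s: 6.1
ee_pos: [0.5366, 0.2252, 0.1055]
eef_rot: [-1.571, 0.001, -1.652]
force: [-1.7, 4.5, 2.8]
grip_width: 0.0142
```

View pics/side5.png

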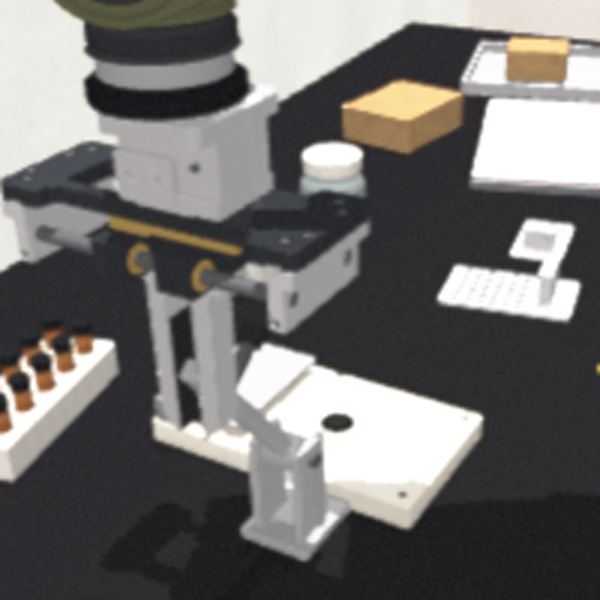

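```bash
python3 -m jog '0 0 0 0 0 0 0.4; 0 0 0 0 0 0 0.4; 0 0 0 0 0 0 0.4; 0 0 0 0 0 0 0.4; 0 0 0 0 0 0 0.4; 0 0 20 0 0 0 0.4; 0 0 50 0 0 0 0.4; 0 0 85 0 0 0 0.4; 0 0 85 0 0 0 0.4' 8
python3 - <<'E'
from h import *
save(camera("side"),"side6.png",crop=(130,100,330,300),scale=3)
E
```

```text
time_s: 6.9
ee_pos: [0.5387, 0.2249, 0.1979]
eef_rot: [-1.563, 0.005, -1.652]
force: [0.2, 0.2, 0.9]
grip_width: 0.0564
```

View pics/side6.png

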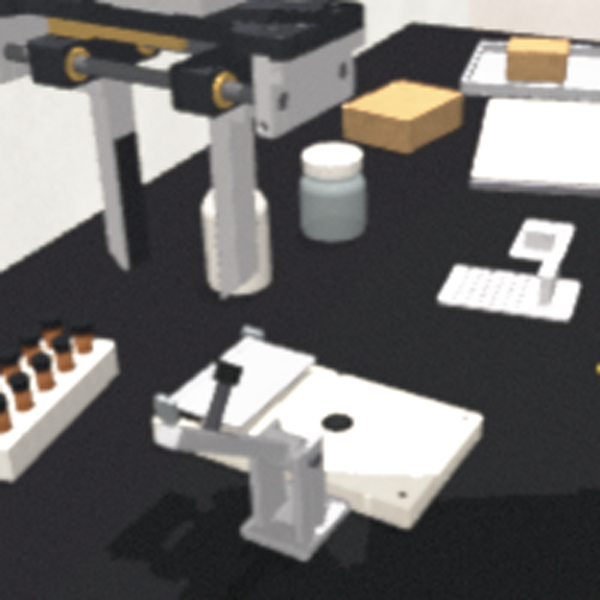

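The clamp rests open, with its foot pointing up at about (230,372) in the crop. On to the plate.

```bash
python3 -m jog '-5 -38 0 0 0 1 0.4; -12 -76 0 0 0 3 0.3; -20 -114 0 0 0 5 0.3; -26 -152 0 0 0 7 0.3; -32 -190 0 0 0 9 0.3; -40 -228 0 0 0 11 0.3; -46 -266 0 0 0 11 0.3; -52 -304 0 0 0 11 0.3; -58 -342 0 0 0 11 0.3; -58 -342 0 0 0 11 0.3' 8
python3 - <<'E'
from fit import *
print(get_obs()["ee_pos"],np.degrees(get_obs()["eef_rot"]))
cw=camera("wrist");save(cw,"wrist7.png",scale=1.5); save(camera("scene"),"scene7.png",crop=(200,110,330,210),scale=5)
for n in ("scene","side","wrist","all"):
    W=np.concatenate([cloud(camera(k)).reshape(-1,3) for k in (("scene","side","wrist") if n=="all" else (n,))]); W=W[~np.isnan(W).any(1)]
    P=W[(abs(W[:,0]-.495)<.085)&(abs(W[:,1]+.217)<.085)]; z=P[:,2]
    x,f,a,b=rectfit(P,(z>.0033)&(z<.008),(.494,-.217,.09),.12,.07,0,z<.0015)
    q=P[(z>.03)&(z<.042)]; d=q[:,:2]-x[:2]; c,s=np.cos(x[2]),np.sin(x[2])
    print(n,"plate",x[:2].round(4),np.degrees(x[2]).round(2),f,a,b,"rib", np.median(d@[c,s]),np.percentile(d@[-s,c],[2,98]),len(q),"ribworld",x[:2]-.035*np.array([c,s]), "rib-topz",np.median(q[:,2]),"deck",np.median(z[(z>.0033)&(z<.008)]))
E
```

```text
time_s: 7.78
ee_pos: [0.4785, -0.1224, 0.1937]
eef_rot: [-1.567, 0.003, -1.465]
force: [-0.4, 0.7, -0.5]
grip_width: 0.0657
[ 0.47846016 -0.12242098  0.19369037] [-89.80008057   0.16520659 -83.94035177]
scene plate [ 0.4957 -0.2236] 6.25 0.08833157769212507 601 1538 rib -0.031079777530433762 [-0.01950705  0.02280082] 65 ribworld [ 0.4608999  -0.22744011] rib-topz 0.03649914113054368 deck 0.0052158064501289835
side plate [ 0.4986 -0.2235] 6.9 0.08053343638875927 333 1232 rib -0.035624338676374094 [-0.0188816   0.02373491] 44 ribworld [ 0.46388508 -0.22769899] rib-topz 0.03516684534765713 deck 0.0040847663480980305
wrist plate [ 0.4978 -0.2249] 6.24 0.010202123743417182 3199 7797 rib -0.03471782576885092 [-0.02070418  0.0221837 ] 283 ribworld [ 0.46302271 -0.22870556] rib-topz 0.03687220678141121 deck 0.005034183586213005
all plate [ 0.4975 -0.2245] 6.32 0.19959331296093297 4105 10538 rib -0.03483938941584497 [-0.02087421  0.02328133] 390 ribworld [ 0.46273141 -0.22836431] rib-topz 0.03665703008153507 deck 0.004944899437338988
```

View pics/wrist7.png

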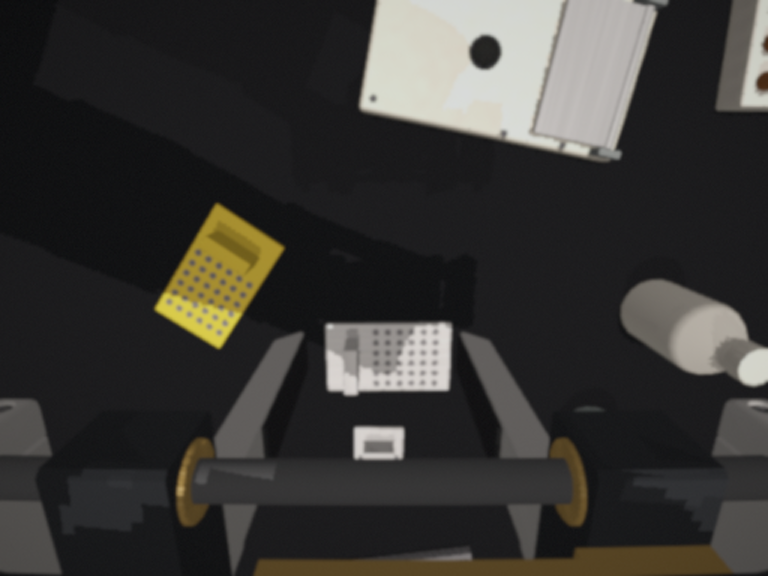

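View pics/scene7.png

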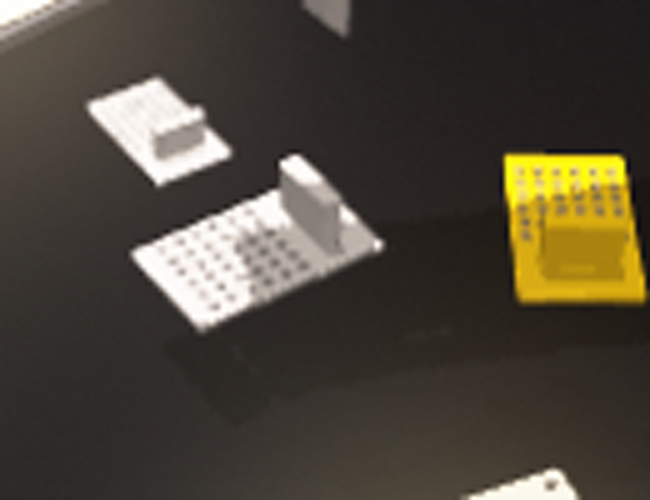

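The view shows the larger silver plate at wrist (388,357), its rib at the left end (350,362); the yellow and small ones are apart from it. Going over the rib.

```bash
python3 -m jog '-5 -37 -15 0 0 0.3 0.35; -10 -72 -35 0 0 0.3 0.35; -15.5 -106 -60 0 0 0.3 0.35; -15.5 -106 -95 0 0 0.3 0.35; -15.5 -106 -130 0 0 0.3 0.35; -15.5 -106 -160 0 0 0.3 0.35; -15.5 -106 -180 0 0 0.3 0.35; -15.5 -106 -190 0 0 0.3 0.35; -15.5 -106 -190 0 0 0.3 0.35' 60
python3 - <<'E'
from h import *
print(get_obs()["ee_pos"],get_obs()["eef_rot"])
save(camera("side"),"side8.png",crop=(240,120,380,240),scale=5)
save(camera("scene"),"scene8.png",crop=(200,90,330,190),scale=5)
E
```

```text
time_s: 8.93
ee_pos: [0.4639, -0.2215, 0.0028]
eef_rot: [-1.569, 0.005, -1.453]
force: [0.3, 0.3, 0.3]
grip_width: 0.0607
[ 0.46393134 -0.22145744  0.00280445] [-1.56859245  0.00537333 -1.45260923]
```

View pics/side8.png

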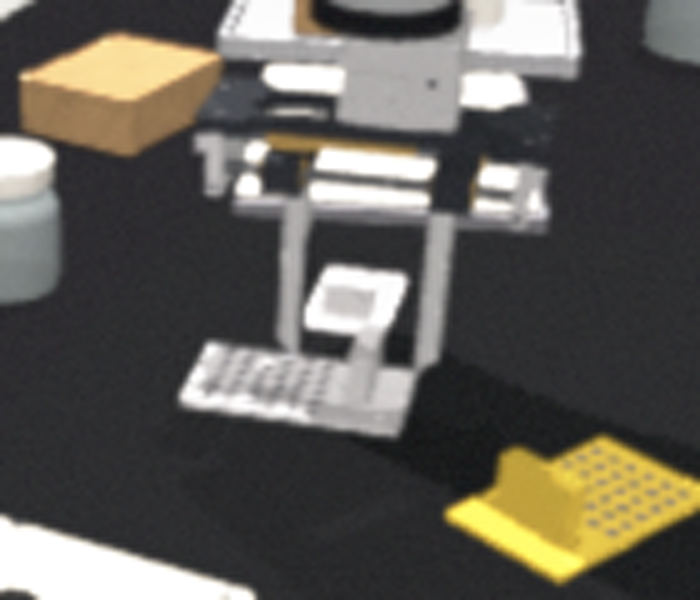

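View pics/scene8.png

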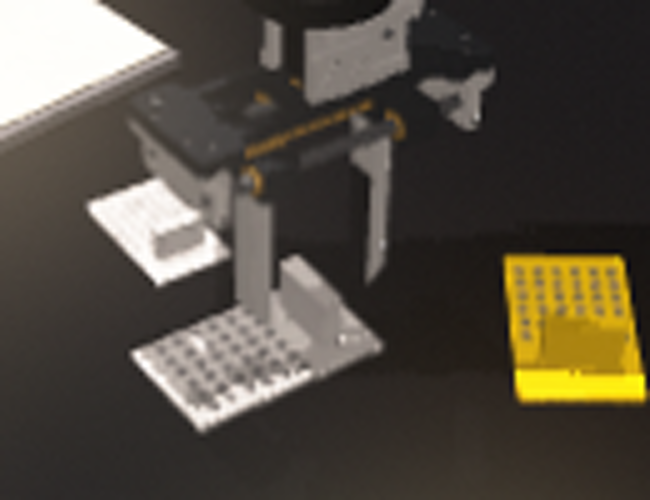

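```bash
python3 -m jog '-1 -7 -8 0 0 -0.4 0.35; -1 -7 -16 0 0 -0.4 0.35; -1 -7 -20 0 0 -0.4 0.35; -1 -7 -20 0 0 -0.4 0.35' 60
python3 - <<'E'
from h import *
o=get_obs();print(o["ee_pos"],o["eef_rot"],o["force"],o["moment"])
save(camera("scene"),"scene9.png",crop=(200,90,330,190),scale=5)
E
```

```text
time_s: 9.37
ee_pos: [0.4638, -0.2292, -0.0154]
eef_rot: [-1.566, 0.004, -1.46]
force: [0.5, -0.1, -0.1]
grip_width: 0.0612
[ 0.46380649 -0.22924868 -0.01537328] [-1.56620213  0.00360128 -1.46004197] [ 0.48353191 -0.05317435 -0.11958766] [-0.01566311  0.02652994  0.03030778]
```

View pics/scene9.png

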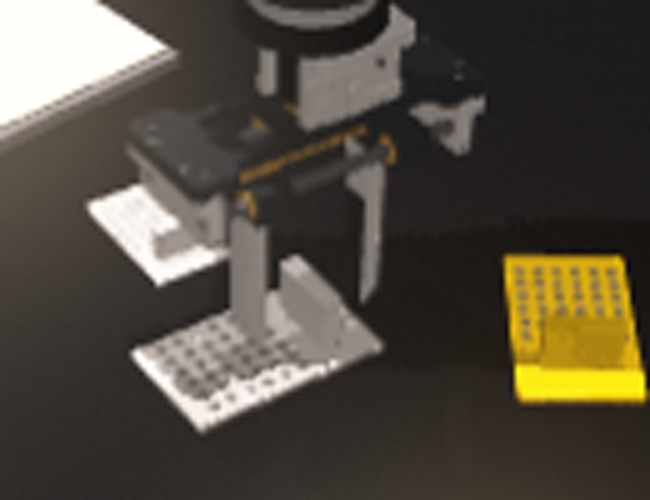

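```bash
python3 -m jog '-0.5 1 -2 -0.2 0.25 0 0.35; -0.5 1 -2 -0.2 0.25 0 0.95; -0.5 1 -2 -0.2 0.25 0 0.95; -0.5 1 -2 -0.2 0.25 0 0.95; -0.5 1 -2 -0.2 0.25 0 0.95; -0.5 1 -2 -0.2 0.25 0 0.95; -0.5 1 -2 -0.2 0.25 0 0.95; -0.5 1 -2 -0.2 0.25 0 0.95; -0.5 1 -2 -0.2 0.25 0 0.95; -0.5 1 -2 -0.2 0.25 0 0.95' 60
python3 - <<'E'
from h import *
o=get_obs();print(o["ee_pos"],o["eef_rot"],o["force"],o["moment"],o["grip_width"])
E
```

```text
time_s: 10.25
ee_pos: [0.4635, -0.2283, -0.0169]
eef_rot: [-1.571, 0.0, -1.46]
force: [-0.5, -0.8, 0.4]
grip_width: 0.0116
[ 0.46348633 -0.22832578 -0.01686195] [-1.57062596e+00  3.60655600e-04 -1.45995321e+00] [-0.51298278 -0.76432538  0.3550048 ] [-0.03939502  0.09700738 -0.0062478 ] 0.011597555590832928
```

```bash
python3 -m jog '0 0 15 0 0 0 0.95; 0 0 40 0 0 0 0.95; 0 5 75 0 0 0 0.95; 2 40 80 0 0 -1.5 0.95; 5 75 80 0 0 -3.5 0.95; 8 112 80 0 0 -5.5 0.95; 12 150 80 0 0 -7.5 0.95; 15 190 80 0 0 -9.5 0.95; 17 225 80 0 0 -11.2 0.95; 18 240 80 0 0 -11.2 0.95' 60
python3 -m jog '2 10 0 0 0 0 0.95; 4 25 0 0 0 0 0.95; 4 25 0 0 0 0 0.95' 60
python3 - <<'E'
from fit import *
o=get_obs();print(o["ee_pos"],np.degrees(o["eef_rot"]),o["force"],o["moment"],o["grip_width"])
save(camera("scene"),"scene10.png",scale=1.5)
save(camera("side"),"side10.png",crop=(150,100,350,300),scale=3)
E
```

```text
time_s: 11.08
ee_pos: [0.4812, 0.0152, 0.0631]
eef_rot: [-1.571, 0.001, -1.655]
force: [0.2, -1.0, -1.5]
grip_width: 0.0119
time_s: 11.33
ee_pos: [0.4852, 0.0421, 0.063]
eef_rot: [-1.571, 0.001, -1.653]
force: [-0.2, -0.6, -1.0]
grip_width: 0.0119
[0.4851877  0.04205469 0.06301701] [-9.00078960e+01  6.60574086e-02 -9.47244338e+01] [-0.20975356 -0.55367532 -1.0473354 ] [-0.02801817  0.06179101 -0.06750586] 0.011872344671697453
```

View pics/scene10.png

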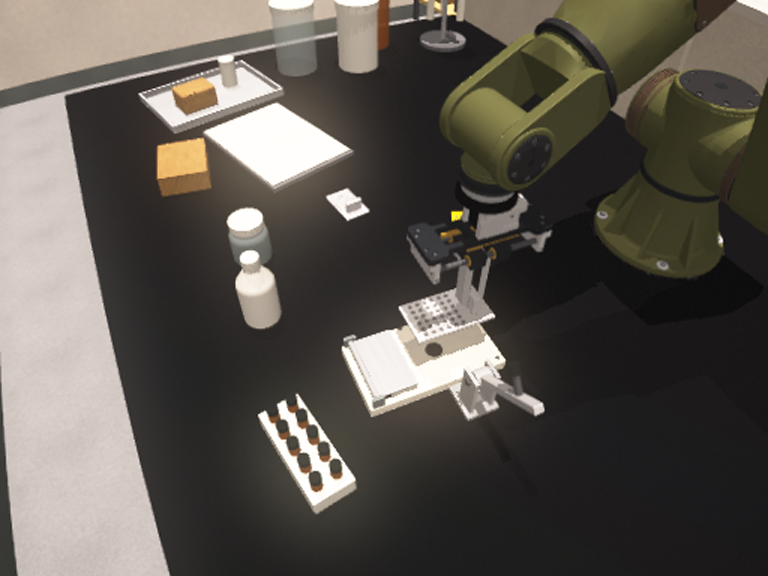

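View pics/side10.png

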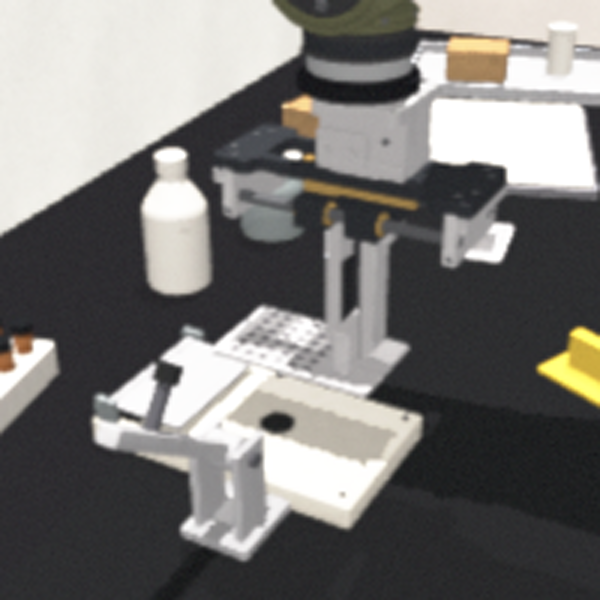

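```bash
cat > meas.py <<'E'
from fit import *
def run(ztop,tag=""):
    o=get_obs(); T=o["ee_pos"]; yaw=o["eef_rot"][2]+np.pi/2
    cs={k:camera(k) for k in ("scene","side","wrist")}
    for n in ("scene","side","wrist","all"):
        W=np.concatenate([cloud(cs[k]).reshape(-1,3) for k in (cs if n=="all" else (n,))]); W=W[~np.isnan(W).any(1)]
        c,s=np.cos(yaw),np.sin(yaw)
        C=T[:2]+.035*np.array([c,s])
        P=W[(abs(W[:,0]-C[0])<.1)&(abs(W[:,1]-C[1])<.08)]; z=P[:,2]
        inn=abs(z-ztop)<.003
        # "out" = below plate
        out=z<ztop-.008
        if inn.sum()<80: continue
        # occlusion: below-plate points appear all around; interior none
        x,f,a,b=rectfit(P,inn,(C[0],C[1],yaw),.12,.07,0,out)
        d=x[:2]-C
        print(n,"plate centre minus expected (tool frame mm)",(1e3*np.array([d@[c,s],d@[-s,c]])).round(1),"yaw err",np.degrees(x[2]-yaw).round(2),round(f,3),a,b,"ztop",np.median(z[inn]).round(4))
        P=W[(abs(W[:,0]-.55)<.17)&(abs(W[:,1]-.06)<.11)]; z=P[:,2]
        x,f,a,b=rectfit(P,(z>.014)&(z<.024),(.573,.0478,-.085),.215,.12,-.0125,z<.006)
        print("   nest",x[:2].round(4),np.degrees(x[2]).round(2),round(f,2),a,b)
E
python3 -c "
import meas; meas.run(.0849)"
```

```text
scene plate centre minus expected (tool frame mm) [  4.7 -31.8] yaw err 73.2 5.26 1190 3268 ztop 0.085
   nest [0.572  0.0484] -4.83 0.54 2416 5855
side plate centre minus expected (tool frame mm) [1.7 2.5] yaw err -0.29 6.664 845 3460 ztop 0.084
   nest [0.5743 0.0475] -5.17 0.76 2063 5230
wrist plate centre minus expected (tool frame mm) [ 1.3 -3.9] yaw err -0.12 10.586 12853 20250 ztop 0.0848
   nest [0.5733 0.0468] -4.74 0.44 11470 41581
all plate centre minus expected (tool frame mm) [ 0.8 -3.7] yaw err -0.08 23.32 14888 26978 ztop 0.0848
   nest [0.5733 0.0473] -4.75 1.94 15949 52666
```

```bash
python3 -m jog '0.4 6 -15 0 0 0 0.95; 0.4 13 -32 0 0 0 0.95; 0.4 13 -45 0 0 0 0.95; 0.4 13 -49 0 0 0 0.95; 0.4 13 -49 0 0 0 0.95' 60
python3 - <<'E'
from meas import *
o=get_obs();print(o["ee_pos"],np.degrees(o["eef_rot"]),o["force"],o["moment"],o["grip_width"])
run(.0349)
c=camera("wrist"); save(c,"wrist11.png",scale=1.5); save(camera("scene"),"scene11.png",crop=(215,170,345,290),scale=5)
E
```

```text
time_s: 12.0
ee_pos: [0.4849, 0.0519, 0.0133]
eef_rot: [-1.573, 0.0, -1.657]
force: [-0.0, -0.5, -1.1]
grip_width: 0.0116
[0.48492095 0.051866   0.01334232] [-9.01130196e+01  2.70119557e-02 -9.49148325e+01] [-0.03705506 -0.4566947  -1.08061285] [ 0.04630964 -0.01000077 -0.02047804] 0.01162302828901684
scene plate centre minus expected (tool frame mm) [36.   0.2] yaw err 2.1 3.27 1576 2150 ztop 0.0348
   nest [0.5721 0.0486] -4.76 0.54 1609 6126
side plate centre minus expected (tool frame mm) [4.8 0.5] yaw err 2.42 2.348 1062 2242 ztop 0.0349
   nest [0.5742 0.0474] -5.21 0.76 948 5270
wrist plate centre minus expected (tool frame mm) [37.5  0.1] yaw err 2.09 33.329 17851 24785 ztop 0.0361
   nest [0.5732 0.0469] -4.76 0.64 12736 43743
all plate centre minus expected (tool frame mm) [ 1.7 -0.4] yaw err 0.13 48.162 20489 29177 ztop 0.036
   nest [0.5733 0.0472] -4.82 2.18 15293 55139
```

View pics/wrist11.png

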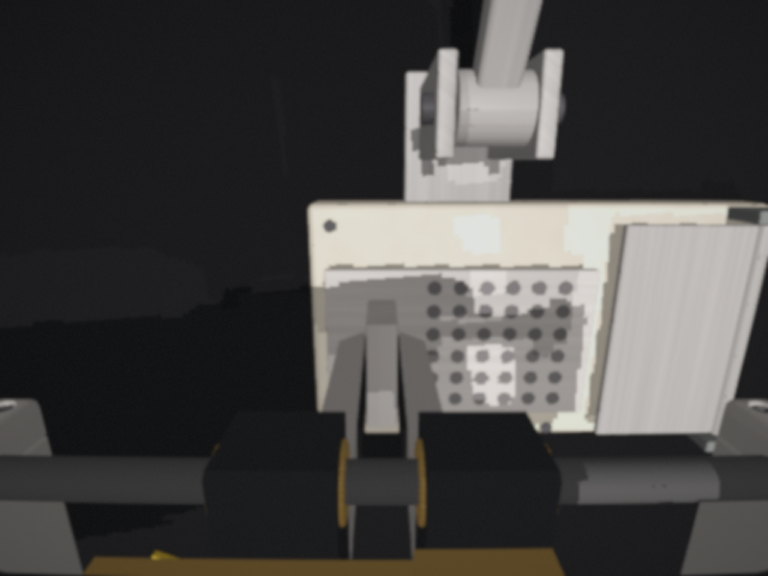

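View pics/scene11.png

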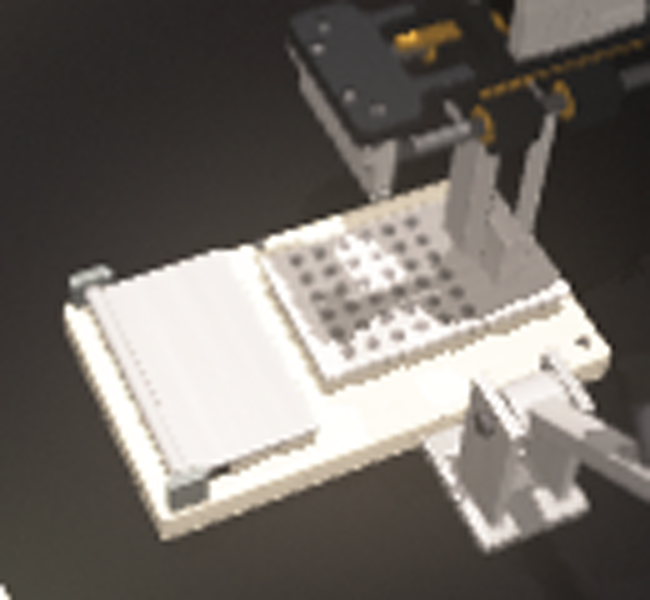

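```bash
python3 -m jog '0.3 2.7 -3 0 0.1 0.1 0.95; 0.3 2.7 -6 0 0.1 0.1 0.95; 0.3 2.7 -9 0 0.1 0.1 0.95; 0.3 2.7 -9.5 0 0.1 0.1 0.95; 0.3 2.7 -9.5 0 0.1 0.1 0.95' 60
python3 - <<'E'
from fit import *
o=get_obs();print(o["ee_pos"],np.degrees(o["eef_rot"]),o["force"],o["moment"],o["grip_width"])
T=o["ee_pos"]; yaw=o["eef_rot"][2]+np.pi/2
N=np.array([.5733,.0472]); a=np.radians(-4.78); u=np.array([np.cos(a),np.sin(a)]); v=np.array([-u[1],u[0]])
print("tool nest",(T[:2]-N)@u,(T[:2]-N)@v,np.degrees(yaw-a))
for n in ("scene","side","wrist"):
    W=cloud(camera(n)).reshape(-1,3); W=W[~np.isnan(W).any(1)]
    q=np.c_[(W[:,:2]-N)@u,(W[:,:2]-N)@v]; z=W[:,2]
    # profile across y in x slabs: fraction plate(z~.026) vs deck .02
    m=(abs(q[:,0]+.045)<.06)&(abs(q[:,1])<.07)&(z<.035)&(z>.010)
    for lab,sel in (("plate z",(abs(q[:,0]+.03)<.02)&(abs(q[:,1])<.02)),):
        print(n,lab,np.median(z[sel]),"front half",np.median(z[(abs(q[:,0]-.0)<.004)&(abs(q[:,1])<.03)]))
    for lo,hi in ((-.055,-.045),(-.045,-.03),(-.03,-.015),(-.015,0)):
        for sg in (1,-1):
            s=(q[:,0]>lo)&(q[:,0]<hi)&(q[:,1]*sg>.02)&(q[:,1]*sg<.055)&(z>.012)&(z<.034)
            if s.sum()<20: continue
            y=q[s,1]*sg; pl=z[s]>.0228+.0  # plate or deck
            ys=np.arange(.028,.042,.0002); e=[((y>t)&pl).sum()+((y<t)&~pl).sum() for t in ys]
            print("  ",lo,hi,sg,round(ys[int(np.argmin(e))]*1e3,1),min(e),s.sum())
E
```

```text
time_s: 12.67
ee_pos: [0.4866, 0.055, 0.0055]
eef_rot: [-1.571, 0.001, -1.654]
force: [0.1, 1.1, 3.3]
grip_width: 0.0114
[0.48661637 0.0550121  0.00545446] [-8.99922078e+01  5.06870964e-02 -9.47887153e+01] [0.10519059 1.09758892 3.27150324] [ 0.23226259 -0.32809871  0.06675063] 0.011400113596429506
tool nest -0.08703312958201963 0.000561584466248001 -0.008715325171656513
scene plate z 0.16272150543155647 front half 0.1638557374939788
   -0.055 -0.045 1 37.2 6 69
   -0.055 -0.045 -1 33.4 0 44
   -0.045 -0.03 1 37.0 7 99
   -0.045 -0.03 -1 37.0 0 68
   -0.03 -0.015 1 36.6 6 109
   -0.03 -0.015 -1 37.6 0 67
   -0.015 0 1 36.8 7 106
   -0.015 0 -1 32.4 0 70
side plate z 0.13567375458123876 front half 0.02784123590284796
   -0.055 -0.045 1 37.8 7 60
   -0.045 -0.03 1 37.0 2 29
   -0.045 -0.03 -1 34.0 0 25
   -0.03 -0.015 1 34.6 0 27
   -0.03 -0.015 -1 31.8 0 37
   -0.015 0 1 35.0 0 24
   -0.015 0 -1 30.2 0 37
wrist plate z 0.02843720240013672 front half 0.027679090696269854
   -0.055 -0.045 1 36.0 26 832
   -0.055 -0.045 -1 33.6 0 239
   -0.045 -0.03 1 36.2 44 1238
   -0.045 -0.03 -1 34.0 0 357
   -0.03 -0.015 1 36.0 41 1238
   -0.03 -0.015 -1 33.8 0 338
   -0.015 0 1 36.2 44 1218
   -0.015 0 -1 34.0 0 583
```

```bash
python3 -m jog '0 -1.2 -2 0 0 0 0.95; 0 -1.2 -3.5 0 0 0 0.95; 0 -1.2 -3.5 0 0 0 0.95; 0 -1.2 -3.5 0 0 0 0.95' 60
python3 - <<'E'
from fit import *
o=get_obs();print(o["ee_pos"],np.degrees(o["eef_rot"]),o["force"],o["moment"],o["grip_width"])
W=cloud(camera("wrist")).reshape(-1,3); W=W[~np.isnan(W).any(1)]
N=np.array([.5733,.0472]); a=np.radians(-4.78); u=np.array([np.cos(a),np.sin(a)]); v=np.array([-u[1],u[0]])
q=np.c_[(W[:,:2]-N)@u,(W[:,:2]-N)@v]; z=W[:,2]
for x in (-.1,-.06,-.04,-.02,0,.005,.01,.015,.03): print(x,[np.round(1e3*np.median(z[(abs(q[:,0]-x)<.003)&(abs(q[:,1]-y)<.006)]),1) for y in (-.025,0,.025)])
T=o["ee_pos"];print("tool nest",(T[:2]-N)@u,(T[:2]-N)@v)
E
```

```text
time_s: 13.15
ee_pos: [0.4869, 0.0539, 0.0031]
eef_rot: [-1.57, 0.001, -1.654]
force: [-4.5, 2.4, 17.6]
grip_width: 0.0117
[0.48693888 0.05385427 0.00309016] [-8.99441311e+01  6.22232907e-02 -9.47811995e+01] [-4.47927666  2.38136525 17.61801822] [0.33534138 0.9390845  0.16068198] 0.011718739534556927
-0.1 [np.float64(nan), np.float64(24.8), np.float64(151.5)]
-0.06 [np.float64(24.9), np.float64(25.0), np.float64(151.5)]
-0.04 [np.float64(25.1), np.float64(25.2), np.float64(144.3)]
-0.02 [np.float64(24.9), np.float64(25.0), np.float64(144.1)]
0 [np.float64(25.0), np.float64(25.0), np.float64(24.8)]
0.005 [np.float64(24.9), np.float64(24.9), np.float64(25.0)]
0.01 [np.float64(24.3), np.float64(24.6), np.float64(24.3)]
0.015 [np.float64(19.9), np.float64(19.9), np.float64(20.0)]
0.03 [np.float64(32.9), np.float64(32.8), np.float64(32.9)]
tool nest -0.08661526014129924 -0.0005653478417925454
  return _methods._mean(a, axis=axis, dtype=dtype,
  ret = ret.dtype.type(ret / rcount)
```

```bash
python3 -m jog '4 -0.3 -0.5 0 0 0 0.95; 9 -0.7 -0.5 0 0 0 0.95; 14 -1.2 -0.5 0 0 0 0.95; 19 -1.6 -0.5 0 0 0 0.95; 24 -2 -0.5 0 0 0 0.95; 24 -2 -0.5 0 0 0 0.95' 60
cat > chk.py <<'E'
from fit import *
def chk(tag):
    o=get_obs();print(o["ee_pos"],np.degrees(o["eef_rot"]).round(2),o["force"].round(1),o["moment"].round(2),o["grip_width"])
    N=np.array([.5733,.0472]); a=np.radians(-4.78); u=np.array([np.cos(a),np.sin(a)]); v=np.array([-u[1],u[0]])
    T=o["ee_pos"];print("tool nest",((T[:2]-N)@u).round(4),((T[:2]-N)@v).round(4))
    for n in ("wrist","scene"):
        c=camera(n); W=cloud(c).reshape(-1,3); W=W[~np.isnan(W).any(1)]
        q=np.c_[(W[:,:2]-N)@u,(W[:,:2]-N)@v]; z=W[:,2]
        def f(x,y):
            k=z[(abs(q[:,0]-x)<.003)&(abs(q[:,1]-y)<.006)]; return round(1e3*float(np.median(k)),1) if len(k) else None
        for x in (-.06,-.02,-.005,.005,.015,.025,.04,.06): print(n,x,[f(x,y) for y in (-.042,-.025,0,.025,.042)])
        for lo,hi in ((-.055,-.04),(-.03,-.015),(-.01,.015)):
          r=[]
          for sg in (1,-1):
            s=(q[:,0]>lo)&(q[:,0]<hi)&(q[:,1]*sg>.02)&(q[:,1]*sg<.055)&(z>.012)&(z<.034)
            if s.sum()<20: r.append(None); continue
            y=q[s,1]*sg; pl=z[s]>.0225
            ys=np.arange(.028,.042,.0002); e=[((y>t)&pl).sum()+((y<t)&~pl).sum() for t in ys]
            r.append((round(ys[int(np.argmin(e))]*1e3,1),min(e),int(s.sum())))
          print(n,"edges",lo,hi,r)
        save(c,tag+n+".png",scale=1.5) if n=="wrist" else save(c,tag+n+".png",crop=(215,170,345,290),scale=5)
E
python3 -c "
import chk;chk.chk('c1')"
```

```text
time_s: 13.7
ee_pos: [0.5113, 0.0517, 0.0031]
eef_rot: [-1.57, 0.001, -1.654]
force: [-2.7, 0.7, 12.4]
grip_width: 0.0114
[0.51126772 0.05167069 0.00310986] [-8.996e+01  6.000e-02 -9.479e+01] [-2.7  0.7 12.4] [-0.01  0.43 -0.06] 0.011394299047436305
tool nest -0.0622 -0.0007
wrist -0.06 [20.3, 56.8, 56.8, 143.2, 19.8]
wrist -0.02 [None, 24.8, 25.0, 144.2, 19.8]
wrist -0.005 [None, 25.2, 25.1, 144.3, 19.8]
wrist 0.005 [None, 25.0, 25.0, 144.0, 19.8]
wrist 0.015 [19.8, 24.8, 25.1, 25.2, 19.9]
wrist 0.025 [32.7, 32.8, 33.0, 32.9, 32.6]
wrist 0.04 [32.9, 32.8, 32.8, 32.8, 32.9]
wrist 0.06 [32.9, 32.9, 32.7, 33.0, 32.9]
wrist edges -0.055 -0.04 [(np.float64(34.4), np.int64(23), 1239), (np.float64(28.0), np.int64(0), 43)]
wrist edges -0.03 -0.015 [(np.float64(34.4), np.int64(23), 1225), (np.float64(35.0), np.int64(0), 391)]
wrist edges -0.01 0.015 [(np.float64(34.4), np.int64(40), 2028), (np.float64(35.2), np.int64(0), 666)]
scene -0.06 [342.6, 337.2, 336.9, 168.6, 224.8]
scene -0.02 [304.8, 146.1, 25.3, 145.2, 20.2]
scene -0.005 [20.1, 26.2, 26.4, 143.7, 20.0]
scene 0.005 [20.5, 28.0, 169.2, 145.6, 20.0]
scene 0.015 [20.1, 135.0, 169.1, 140.6, 18.7]
scene 0.025 [33.9, 160.3, 164.6, 161.1, 33.0]
scene 0.04 [32.8, 32.1, 32.6, 32.9, 32.9]
scene 0.06 [32.8, 33.4, 32.9, 33.4, 32.9]
scene edges -0.055 -0.04 [(np.float64(34.8), np.int64(5), 95), (np.float64(34.0), np.int64(1), 68)]
scene edges -0.03 -0.015 [(np.float64(37.0), np.int64(5), 104), (np.float64(34.0), np.int64(1), 64)]
scene edges -0.01 0.015 [(np.float64(36.2), np.int64(10), 174), (np.float64(37.2), np.int64(0), 121)]
```

View pics/c1scene.png

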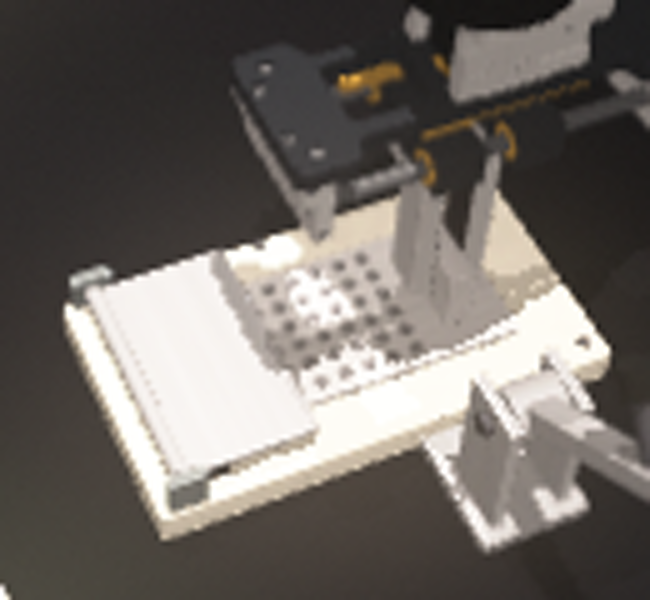

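The front edge is under the flap, the flap still level at 33 mm, and the plate is centred. Sliding on.

```bash
python3 -m jog '5 -0.4 -0.5 0 0 0 0.95; 10 -0.8 -0.5 0 0 0 0.95; 15 -1.3 -0.5 0 0 0 0.95; 20 -1.6 -0.5 0 0 0 0.95; 24 -2 -0.5 0 0 0 0.95; 24 -2 -0.5 0 0 0 0.95' 60
python3 -m jog '1 0 -0.5 0 0 0 0.95; 1.5 -0.1 -0.5 0 0 0 0.95; 1.5 -0.1 -0.5 0 0 0 0.95' 60
python3 -c "
import chk;chk.chk('c2')"
```

```text
time_s: 14.3
ee_pos: [0.5355, 0.0495, 0.0031]
eef_rot: [-1.57, 0.001, -1.655]
force: [-2.8, 0.4, 11.1]
grip_width: 0.0114
time_s: 14.55
ee_pos: [0.5363, 0.0494, 0.0031]
eef_rot: [-1.571, 0.001, -1.655]
force: [-7.6, 0.9, 15.5]
grip_width: 0.0114
[0.53634781 0.04938895 0.00309383] [-9.003e+01  4.000e-02 -9.480e+01] [-7.6  0.9 15.5] [0.18 1.48 0.06] 0.011400426258680797
tool nest -0.037 -0.0009
wrist -0.06 [None, 19.4, 24.5, 151.5, 19.7]
wrist -0.02 [None, None, 24.8, 151.5, 19.9]
wrist -0.005 [None, 24.9, 24.9, 144.0, 19.8]
wrist 0.005 [None, 25.0, 24.8, 144.2, 19.8]
wrist 0.015 [None, 25.0, 24.9, 144.2, 20.0]
wrist 0.025 [None, 32.8, 32.9, 144.0, 32.7]
wrist 0.04 [32.8, 32.8, 33.9, 33.8, 32.8]
wrist 0.06 [32.8, 32.7, 32.8, 33.0, 32.8]
wrist edges -0.055 -0.04 [(np.float64(34.2), np.int64(25), 1239), (np.float64(28.0), np.int64(0), 60)]
wrist edges -0.03 -0.015 [(np.float64(34.2), np.int64(25), 1236), (np.float64(28.0), np.int64(0), 42)]
wrist edges -0.01 0.015 [(np.float64(34.4), np.int64(53), 2076), (np.float64(35.4), np.int64(0), 626)]
scene -0.06 [348.1, 327.5, 25.9, 169.4, 358.9]
scene -0.02 [337.2, 333.4, 85.8, 229.0, 329.6]
scene -0.005 [324.8, 317.4, 259.6, 292.8, 304.0]
scene 0.005 [305.2, 170.2, 25.4, 143.8, 20.3]
scene 0.015 [19.7, 26.0, 26.4, 146.1, 19.9]
scene 0.025 [33.2, 101.9, 169.8, 145.0, 33.3]
scene 0.04 [32.7, 102.3, 170.2, 169.4, 33.0]
scene 0.06 [32.3, 33.1, 33.3, 32.8, 32.6]
scene edges -0.055 -0.04 [(np.float64(35.0), np.int64(5), 97), None]
scene edges -0.03 -0.015 [(np.float64(35.2), np.int64(4), 101), (np.float64(33.4), np.int64(0), 67)]
scene edges -0.01 0.015 [(np.float64(36.2), np.int64(10), 169), (np.float64(33.8), np.int64(0), 105)]
```

```bash
python3 -m jog '1.5 0.2 -0.6 0 0 0 0.95; 2.5 0.2 -0.6 0 0 0 0.95; 2.5 0.2 -0.6 0 0 0 0.95; 2.5 0.2 -0.6 0 0 0 0.95' 60
python3 -c "
import chk;chk.chk('c3')" | grep -v scene
```

```text
time_s: 14.98
ee_pos: [0.5371, 0.0494, 0.0031]
eef_rot: [-1.575, 0.0, -1.655]
force: [-18.4, -0.3, 24.0]
grip_width: 0.0117
[0.5370974  0.04942518 0.00309012] [-9.025e+01  1.000e-02 -9.480e+01] [-18.4  -0.3  24. ] [-0.08  3.04  0.06] 0.011655154480455511
tool nest -0.0363 -0.0008
wrist -0.06 [None, 19.8, 24.0, 151.6, 19.8]
wrist -0.02 [None, None, 24.6, 151.4, 19.8]
wrist -0.005 [None, 24.9, 24.9, 146.5, 19.8]
wrist 0.005 [None, 24.9, 24.9, 144.0, 19.7]
wrist 0.015 [None, 25.0, 24.9, 143.9, 19.9]
wrist 0.025 [None, 32.8, 33.0, 143.8, 32.8]
wrist 0.04 [32.8, 32.7, 134.8, 131.7, 32.9]
wrist 0.06 [32.9, 32.8, 32.9, 32.9, 32.9]
wrist edges -0.055 -0.04 [(np.float64(34.2), np.int64(22), 1223), (np.float64(28.0), np.int64(0), 50)]
wrist edges -0.03 -0.015 [(np.float64(34.4), np.int64(23), 1226), (np.float64(28.0), np.int64(0), 51)]
wrist edges -0.01 0.015 [(np.float64(34.4), np.int64(31), 2065), (np.float64(35.2), np.int64(0), 602)]
```

```bash
python3 - <<'E'
from fit import *
N=np.array([.5733,.0472]); a=np.radians(-4.78); u=np.array([np.cos(a),np.sin(a)]); v=np.array([-u[1],u[0]])
for n in ("wrist","scene","side"):
    c=camera(n); save(c,"f"+n+".png",scale=1.5)
    W=cloud(c).reshape(-1,3); W=W[~np.isnan(W).any(1)]
    q=np.c_[(W[:,:2]-N)@u,(W[:,:2]-N)@v]; z=W[:,2]
    def edge(lo,hi,y0,y1,zl,zm,zh,inside_gt=True):
        s=(q[:,0]>lo)&(q[:,0]<hi)&(q[:,1]>y0)&(q[:,1]<y1)&(z>zl)&(z<zh)
        x=q[s,0]; pl=z[s]>zm
        if s.sum()<15: return None
        ts=np.arange(lo,hi,.0002); e=[((x<t)&pl).sum()+((x>t)&~pl).sum() for t in ts]; e=np.array(e)
        return round(1e3*ts[np.flatnonzero(e==e.min())].mean(),1),int(e.min()),int(s.sum())
    for y0,y1 in ((-.033,-.022),(-.02,-.005),(-.005,.005),(.005,.02),(.02,.033)):
        print(n,(y0,y1),"rear edge",edge(-.075,-.046,y0,y1,.012,.0225,.03),"deck rear",edge(-.135,-.105,y0,y1,-.01,.01,.024))
    for y0,y1 in ((-.056,-.045),(.02,.033),(.045,.056)): print("   deck rear",y0,edge(-.135,-.105,y0,y1,-.01,.01,.024), "lip",edge(.008,.032,y0,y1,.012,.0285,.04))
    r=(z>.052)&(z<.061)&(abs(q[:,1])<.025)&(abs(q[:,0]+.035)<.015); print("   rib top x",np.percentile(q[r,0],[5,50,95]).round(4),"y",np.percentile(q[r,1],[2,98]).round(4),r.sum())
E
```

```text
wrist (-0.033, -0.022) rear edge (np.float64(-53.6), 0, 242) deck rear (np.float64(-123.9), 0, 369)
wrist (-0.02, -0.005) rear edge (np.float64(-60.2), 0, 442) deck rear (np.float64(-123.8), 0, 539)
wrist (-0.005, 0.005) rear edge (np.float64(-60.5), 0, 405) deck rear (np.float64(-124.0), 0, 379)
wrist (0.005, 0.02) rear edge (np.float64(-60.3), 0, 869) deck rear (np.float64(-123.5), 0, 598)
wrist (0.02, 0.033) rear edge (np.float64(-60.2), 0, 797) deck rear (np.float64(-123.6), 0, 538)
   deck rear -0.056 (np.float64(-124.0), 0, 189) lip None
   deck rear 0.02 (np.float64(-123.6), 0, 538) lip (np.float64(19.2), 54, 794)
   deck rear 0.045 (np.float64(-123.9), 0, 506) lip (np.float64(22.6), 206, 766)
   rib top x [-0.0428 -0.0352 -0.0271] y [-0.0213  0.0215] 1691
scene (-0.033, -0.022) rear edge None deck rear (np.float64(-126.2), 0, 29)
scene (-0.02, -0.005) rear edge None deck rear (np.float64(-126.5), 0, 41)
scene (-0.005, 0.005) rear edge (np.float64(-62.0), 1, 26) deck rear (np.float64(-126.1), 0, 28)
scene (0.005, 0.02) rear edge (np.float64(-62.6), 2, 53) deck rear (np.float64
[... 457 characters left out ...]
 2, 42) deck rear (np.float64(-118.8), 7, 60)
side (-0.02, -0.005) rear edge (np.float64(-59.1), 3, 63) deck rear (np.float64(-118.6), 10, 82)
side (-0.005, 0.005) rear edge (np.float64(-58.6), 3, 37) deck rear (np.float64(-118.4), 8, 61)
side (0.005, 0.02) rear edge (np.float64(-58.6), 2, 67) deck rear (np.float64(-118.4), 11, 84)
side (0.02, 0.033) rear edge (np.float64(-59.0), 2, 49) deck rear (np.float64(-118.6), 8, 83)
   deck rear -0.056 (np.float64(-117.5), 8, 57) lip None
   deck rear 0.02 (np.float64(-118.6), 8, 83) lip (np.float64(22.1), 9, 44)
   deck rear 0.045 (np.float64(-119.0), 10, 77) lip (np.float64(14.0), 1, 20)
   rib top x [-0.0474 -0.0332 -0.0238] y [-0.0037  0.0239] 77
```

View pics/fwrist.png

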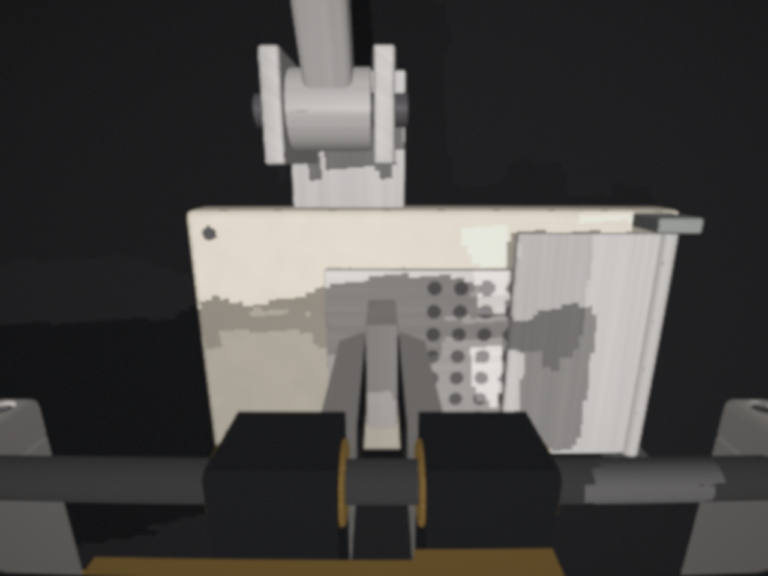

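View pics/fside.png

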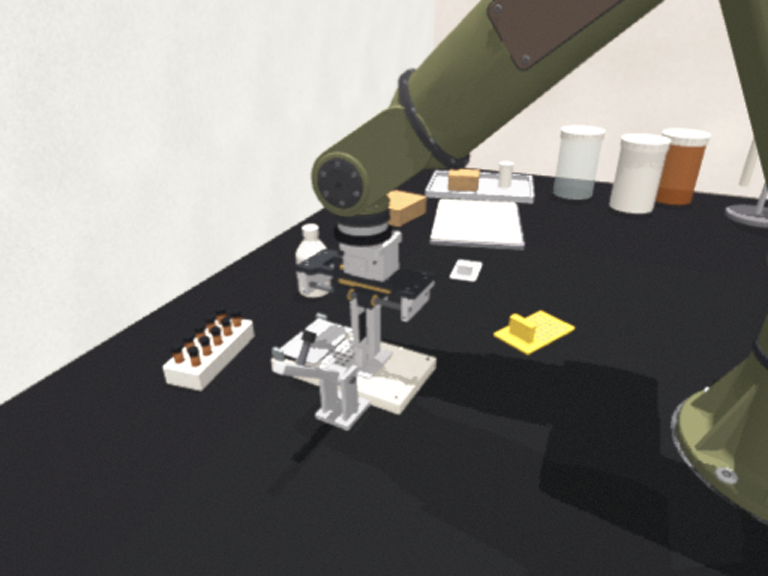

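```bash
python3 -m jog '0.7 0 -0.8 0 -0.2 0 0.95; 0.7 0 -0.8 0 -0.2 0 0.95; 0.7 0 -0.8 0 -0.2 0 0.95; 0.7 0 -0.8 0 -0.2 0 0.95; 0.7 0 -0.8 0 -0.2 0 0.95; 0.7 0 -0.8 0 -0.2 0 0.95' 60
python3 - <<'E'
from fit import *
N=np.array([.5733,.0472]); a=np.radians(-4.78); u=np.array([np.cos(a),np.sin(a)]); v=np.array([-u[1],u[0]])
c=camera("wrist"); o=get_obs(); print(o["force"].round(1),o["moment"].round(2),np.degrees(o["eef_rot"]).round(2),o["ee_pos"])
W=cloud(c).reshape(-1,3); W=W[~np.isnan(W).any(1)]
q=np.c_[(W[:,:2]-N)@u,(W[:,:2]-N)@v]; z=W[:,2]
s=(q[:,0]>-.058)&(q[:,0]<.016)&(abs(q[:,1])<.032)&(abs(z-.025)<.003)
A=np.c_[q[s],np.ones(s.sum())]; print("plate plane slopes x,y & z at 0",np.linalg.lstsq(A,z[s],rcond=None)[0].round(4),s.sum())
s=(q[:,0]>-.11)&(q[:,0]<.016)&((abs(q[:,1])>.039)|(q[:,0]<-.065))&(abs(q[:,1])<.055)&(abs(z-.02)<.003)
A=np.c_[q[s],np.ones(s.sum())]; print("deck",np.linalg.lstsq(A,z[s],rcond=None)[0].round(4),s.sum())
s=(q[:,0]>.025)&(q[:,0]<.07)&(abs(q[:,1])<.048)&(z<.05); print("flap z",np.percentile(z[s],[5,50,95]).round(4))
e=[np.median(z[s&(abs(q[:,0]-x)<.004)]).round(4) for x in (.03,.045,.06)]; print(e)
E
```

```text
time_s: 15.73
ee_pos: [0.5372, 0.0494, 0.0031]
eef_rot: [-1.573, 0.0, -1.655]
force: [-10.4, 1.0, 20.6]
grip_width: 0.0114
[-10.9   0.6  19.4] [ 0.2   1.83 -0.01] [-9.013e+01  2.000e-02 -9.480e+01] [0.53716066 0.04942125 0.00310516]
plate plane slopes x,y & z at 0 [ 0.0031 -0.0006  0.025 ] 5948
deck [ 0.0011 -0.0006  0.0199] 11514
flap z [0.0319 0.0329 0.0339]
[np.float64(0.0329), np.float64(0.0329), np.float64(0.0329)]
```

The plate lies flat at 25.0 mm against the deck's 19.9 mm, seated against the stop with about 11 N, pressed down with about 20 N. The flap is level at 32.9 mm and the clamp is open. Handing in.

```bash
python3 -c "
from station import *
print(hand_in(), get_obs()['time_s'], get_obs()['force'])"
```

```text
the job is handed in; nothing more can be done
the job is handed in; nothing more can be done
```

I swung the clamp arm over its centre and it stayed open. I then slid the larger silver plate under the flap until it met the stop. I handed in at about 16 s, still holding the plate pressed down.

**Last checks:**
- **Position:** the plate's rear edge measured 60.3 mm behind the home centre (60 mm when home). It was parallel to the deck to within about 0.3 mm. The plate sat within about 0.5 mm of centre, judged from the wrist camera.
- **Seating:** it pushes against the stop with about 11 N and down with about 20 N, well above the 6 N that makes the pad flush. The plate top is 25.0 mm above the bench and the deck 19.9 mm, so the plate is flat on the deck.
- **Flap and bystanders:** the flap's upper face read level at 33 mm in every check during and after the slide. I did not touch the bottle, jar or rack.

**Disagreements:**
- **Finger length:** the fingers end about 28 mm short of the stated TCP, so my first close on the clamp arm missed it, just above the bar. I corrected for this and nothing was disturbed.
- **Cameras:** they differ by 1–2 mm, and the tool read x = -36.3 mm, not the nominal -35 mm. I judged the plate home from its rear edge relative to the deck, and from the force at the stop.
- **Tilt:** the plate's slope measured about 0.002 rad more than the deck's, which is within measurement noise.

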